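# Load the rooks into the finishing rack and lock the tray in

### The job

Turn the knob under the rack's shelf outward to its open stop, draw the tray out until its bays are clear of the shelf, and lay every rook from the bench into the tray, flat on its floor, one to a bay. Then slide the loaded tray fully home and turn the knob back to its locked stop so that its pin holds the tray in. Leave the bottle, the jar and the gouge where they are.

Things in the scene. Friction and masses are not known exactly. Their poses are not given: they have to be found in the camera images.
- rack: Fixed wooden rack, open at its front, local -x (roughly to the robot's left). Origin: on the bench, where the tray's origin is when fully home. Plywood shelf 165 x 320, from x = -65 (front edge) to +100, underside 100 and top 116 above the bench; four fixed pawns stand on it at x = +65, tops 190 above the bench at most. A stop behind meets the tray 2 past home.
- runner_end (a point): On the bench at the front end of the rack's two low runners, midway between them: rack x = -235, y = 0. Runners (10 high, at rack y = +-116 to 128) lead from here in to the side cheeks (from x = -35, y = +-116 to 130, up to the shelf), so the tray, 222 wide, slides along the rack's x with 5 mm play each side.
- latch (a joint): Turn of the knob under the shelf about its upright axis: 0 rad = locked stop, 1.05 = open stop, growing clockwise from above. Its bar grip points from the axis out past the shelf's front edge, leaning from the rack's -x by 0.45 rad toward -y (inward) at 0 and by 0.60 rad toward +y (outward) at 1.05. Stays where left; friction about 0.12 N m.
- latch_grip (a point): Where to grip the knob's black bar: on its centre line, 95 from the axis, 88 above the bench. The bar is 18 wide, 16 high and ends 118 from the axis; this point stays over 45 clear of the shelf's front edge and can be pinched from above across the bar. Moves with the knob.
- latch_axis (a point): Point on the knob's upright axis at the height of the bar's centre line, under the shelf, 25 behind its front edge (rack x = -40, y = +102).
- latch_pin (a point): Lower end of the 12 mm steel pin that hangs from the knob's bar 50 from the axis, 16 above the bench. Locked, it stands 3 mm in front of the tray's front wall and keeps the tray in; open, it is 13 mm clear of the tray's side. It cannot swing in if the tray is not home.
- tray: Loose wooden tray, about 0.4 kg, starting fully home in the rack; slides on the bench. Origin: underside centre of its pan; axes as the rack's, front to -x. Pan 150 (x) x 222 (y), floor 5 thick; front wall 30 high, fences 15 high. Bays are clear of the shelf when it is drawn out 140 to 165 mm. A rook lying in a bay has its centre 23 above the tray's underside.
- tray_bays (a point): Middle of the tray's floor top. Four open bays run along the tray's x, each 48 wide and 134 long, centred at tray y = -81, -27, +27 and +81, parted by fences 6 thick that stand 10 above the floor.
- tray_post (a point): Middle of the tray's handle, 42 above the bench: an upright round dark wooden post, 26 in diameter, top 62 above the bench, on a 12 high, 50 wide tongue in front of the pan (tray x = -135, y = 0). Moves with the tray.
- rook1: One of up to four identical pale rooks (chess towers) carved square, lying on the bench, 112 long, about 70 g, alike on all four sides: foot 36 x 36 (26 long) at its -x end, waist 26 x 26 (62 long), notched head 36 x 36 (24 long) at +x. Origin: the centre, in mid-waist, 18 above what it lies on; x along its length.
- rook2: One of up to four identical pale rooks (chess towers) carved square, lying on the bench, 112 long, about 70 g, alike on all four sides: foot 36 x 36 (26 long) at its -x end, waist 26 x 26 (62 long), notched head 36 x 36 (24 long) at +x. Origin: the centre, in mid-waist, 18 above what it lies on; x along its length.
- rook3: One of up to four identical pale rooks (chess towers) carved square, lying on the bench, 112 long, about 70 g, alike on all four sides: foot 36 x 36 (26 long) at its -x end, waist 26 x 26 (62 long), notched head 36 x 36 (24 long) at +x. Origin: the centre, in mid-waist, 18 above what it lies on; x along its length.
- rook4: One of up to four identical pale rooks (chess towers) carved square, lying on the bench, 112 long, about 70 g, alike on all four sides: foot 36 x 36 (26 long) at its -x end, waist 26 x 26 (62 long), notched head 36 x 36 (24 long) at +x. Origin: the centre, in mid-waist, 18 above what it lies on; x along its length.
- oil: Bystander: brown oil bottle, 60 in diameter, 170 tall; origin at its underside centre. Leave it alone.
- wax: Bystander: low jar, 72 in diameter, 70 tall; origin at its underside centre. Leave it alone.
- gouge: Bystander: carving gouge lying on the bench, 210 long, 24 thick, handle at -x; origin at the middle of its underside. Leave it alone.
Mind the look-alikes: they are no part of the job. Leave any grey or purple look-alike of the rook4 alone.

How it is judged (in metres and radians):
On the way, in this order (a step that is already met when the one before it is completed fails the run):
1. the knob is turned to within 0.15 rad of its open stop (value of joint latch above 0.9 rad), for 0.2 s.
2. the tray is drawn out until its bays are clear of the shelf (at least 130 mm) (x of tray in the frame of rack below -0.13 m), for 0.2 s.
3. with the tray drawn out (at least 120 mm), every rook lies flat in a bay of the tray (x of tray in the frame of rack below -0.12 m and x of rook1 in the frame of tray between -0.02 and 0.02 m and y of rook1 in the frame of tray between -0.1 and 0.1 m and z of rook1 in the frame of tray between 0.015 and 0.028 m and x of rook2 in the frame of tray between -0.02 and 0.02 m and y of rook2 in the frame of tray between -0.1 and 0.1 m and z of rook2 in the frame of tray between 0.015 and 0.028 m and x of rook3 in the frame of tray between -0.02 and 0.02 m and y of rook3 in the frame of tray between -0.1 and 0.1 m and z of rook3 in the frame of tray between 0.015 and 0.028 m and x of rook4 in the frame of tray between -0.02 and 0.02 m and y of rook4 in the frame of tray between -0.1 and 0.1 m and z of rook4 in the frame of tray between 0.015 and 0.028 m), for 0.2 s.
4. the loaded tray is fully home in the rack (within 6 mm) with every rook still flat in its bay (x of tray in the frame of rack between -0.006 and 0.01 m and y of tray in the frame of rack between -0.012 and 0.012 m and angle between tray's own z axis and vertical below 0.06 rad and x of rook1 in the frame of tray between -0.02 and 0.02 m and y of rook1 in the frame of tray between -0.1 and 0.1 m and z of rook1 in the frame of tray between 0.015 and 0.028 m and x of rook2 in the frame of tray between -0.02 and 0.02 m and y of rook2 in the frame of tray between -0.1 and 0.1 m and z of rook2 in the frame of tray between 0.015 and 0.028 m and x of rook3 in the frame of tray between -0.02 and 0.02 m and y of rook3 in the frame of tray between -0.1 and 0.1 m and z of rook3 in the frame of tray between 0.015 and 0.028 m and x of rook4 in the frame of tray between -0.02 and 0.02 m and y of rook4 in the frame of tray between -0.1 and 0.1 m and z of rook4 in the frame of tray between 0.015 and 0.028 m), for 0.2 s.
5. the knob is turned back to within 0.15 rad of its locked stop (value of joint latch below 0.15 rad), for 0.2 s.
At the end, for the whole second after the job is handed in: The tray is fully home in the rack (within 6 mm), the knob within 0.15 rad of its locked stop, every rook present lies flat on the floor of a bay of its own (centre under 28 mm above the tray's underside), and all is at rest (all of step 4 and value of joint latch below 0.15 rad and linear speed of tray below 0.02 m/s and linear speed of each of rook1, rook2, rook3, rook4 below 0.03 m/s); the robot touches nothing.
It fails at once if the oil bottle is moved more than 30 mm (distance of oil from where it was at the start of the episode above 0.03 m).
It fails at once if the wax jar is moved more than 30 mm (distance of wax from where it was at the start of the episode above 0.03 m).
It fails at once if the gouge is moved more than 30 mm (distance of gouge from where it was at the start of the episode above 0.03 m).
Of rook1, rook2, rook3, rook4 only 3 to 4 are there at a start; the rules pass over those that are not, and their reading is None.
At some moment in a run one of rook1, rook2, rook3, rook4 may be knocked a few centimetres aside while the robot is not near it.
Once in a run the grip may slacken for a moment while it holds something.
It also fails if it takes over 192 s, if anything falls off the work surface, if the arm or the gripper's body presses on something with over 40 N, if the wrist force passes 120 N, or if a joint passes its speed limit or range.

### The arm

A 7-joint arm with a two-finger parallel gripper is mounted at the origin on the work surface. World frame = base frame: x ahead of the robot, y to its left, z up, the work surface at z = 0. Lengths are in mm, angles in rad, forces in N, time in s.
With the tool pointing down it reaches from about 425 to 975 mm from the base axis. Payload 16.7 kg.
Tool frame: the origin (TCP) lies on the centre line of the jaws, within the pads' length; the fingertips stand 19 mm ahead of it and the grasp point (between the pads) is the TCP; z points along the fingers, y is the line along which they close (so a half turn about z gives the same grasp; the last joint's range is limited). The gripper opens to 85 mm and grips with 20 to 120 N. Pads are 22 mm wide; open, the fingers measure 114 mm over their backs; the gripper's body (76 mm by 85 mm) begins 54 mm behind the grasp point. The pads swing forward as they close: fully open they stand 13 mm farther back than shut.
Start: joints at [0.965, 0.426, 0.074, 1.606, -0.034, 1.111, -0.067], TCP at [297.693, -605.769, 250.302] pointing down, gripper open.
Joint ranges: [-2.85, 2.85], [-0.5, 2.14], [-1.23, 1.37], [0.21, 2.46], [-1.02, 4.16], [0.16, 2.05], [-2.73, 2.73]. Speed limits (rad/s): [1.89, 1.89, 2.39, 2.39, 3.01, 3.01, 3.01].

### API

Orientations are given as a rotation vector (axis times angle).
In Python, from bench import env gives the robot as it stands. The module is installed in compiled form; this text tells all that it offers.
- The arm moves only by the tool drive_tool, never from a script. Its argument "targets" is a list of rows, each a list of 3 entries, a list of its own where there are three numbers: the shift along the tool's x, y, z scaled (see below), then the turn, a rotation vector about the tool's x, y, z scaled (see below), then the opening, from 0 (shut) to 1 (fully open). A call has 1 to 20 rows; each row shifts and turns the commanded pose from where the row before left it, along the tool's axes as they then stand; what a row does not reach is not made up. The controller multiplies each number of a shift by 25 mm and each number of a turn by 0.08 rad. A row lasts 1/12 s, in which the tool goes at most 41.7 mm and 7.16 degrees, less where a joint would pass 70% of its speed; a pose out of reach is approached as far as the arm can. A call with a number of a shift or a turn outside -1 to 1 is refused whole. A call with a gripper value outside its range is refused whole. The fingers move at their own pace and stop on an object; "newtons" is the grip in N (left out, the last holds). Time passes only in rows, so rows that do not move let the fingers close. It gives the time, the measured TCP pose, the force, the opening and the grip force at its end, in the units of the state.
- env.sense(): the state, without advancing time (a new reading comes with each control period).
- env.grab_frame(name): name is "scene" or "top" or "wrist"; returns a dict with "pixels" (400x640x3 uint8, red, green, blue), "range_z" (400x640 float32, mm along the optical axis (not along the pixel's ray), 0 where there is no reading), "intrinsics" (3x3 intrinsics, pixels), "k1" (the pictures are not rectified: a ray, as slopes to the right and down, at radius r is drawn at 1 + k1 r^2 times it, then the intrinsics apply), "cam_to_world" (4x4, takes a point from camera to world coordinates). Camera axes: x right, y down, z forward; pixel columns grow to the right and rows downward; lengths in mm; the calibration is good to about 2 mm. A picture is of the moment at which its call begins.
- env.finish_job(): hands the job in; it is judged then, once.
Trained networks look in a picture, given as the dict that the camera call returned (one of the last four; its "shot" number tells which), for a name from the list of things; names that differ only in an ending like _2 or _b are one class to them, and where a whole thing is asked for, a point or a joint stands for the part that bears it (a point fixed in the world has none). Each returns a list of dicts, best first, with "conf" (0 to 1); they miss things now and then, are a little off and sometimes report something else, mostly with a low value. They report only what shows in the picture. A call takes as long as a camera call. They do not tell look-alikes from the thing itself.
- env.outline_of(picture, thing): "region" (400x640 bool, what is visible of it) and "extent" ([left, top, width, height] in pixels, round what is visible of it).
The state is a dict: "time_s": time; "q": joint angles; "qd": joint speeds; "joint_torque": joint torques, N m; "tcp_pos": TCP position; "orientation": TCP orientation; "ft_force": force on the tool from outside, world axes, zero at the start; "ft_torque": the same for the moment, N m; "finger_gap": finger opening in mm; "grip_force": force on a finger pad.
Only numpy, scipy, OpenCV 4.12 (cv2) and the standard library are available. Lean on these libraries where they do the work, as an engineer would, in place of code of your own. Each camera call takes 0.05 s, during which the arm holds its last target. There are 200 camera calls.

## Working session

There is one attempt and no reset: what is moved stays moved. The work goes in short steps, Python scripts to look and compute and a tool call to move; the robot and the scene stay as the last step left them, time stands still between calls to the robot, and variables do not carry over. Pictures are saved under pics/ and viewed, at most 14 in all, crops included, and the job is handed in when it is done.

Besides the shell and the picture viewer there is one more tool, called after "Call:" in YAML: its name, and indented under it one key for each argument. drive_tool: Moves the arm, as the interface text tells. Its arguments: {"type":"object","properties":{"targets":{"type":"array","items":{"type":"array"}},"newtons":{"type":"number"}},"required":["targets"]}

```bash
mkdir -p pics; cat > h.py <<'E'
import numpy as np, cv2
from bench import env
from scipy.spatial.transform import Rotation as R
np.set_printoptions(precision=1,suppress=True)
def pts(f):
    K=f["intrinsics"];z=f["range_z"];h,w=z.shape
    v,u=np.mgrid[:h,:w]
    d=np.stack([(u-K[0,2])/K[0,0],(v-K[1,2])/K[1,1]],-1).astype(float)
    s=d.copy()
    for _ in range(8):
        s=d/(1+f["k1"]*(s**2).sum(-1,keepdims=True))
    P=np.concatenate([s*z[...,None],z[...,None]],-1)
    T=f["cam_to_world"]
    W=P@T[:3,:3].T+T[:3,3]
    W[z==0]=np.nan
    return W
def proj(f,p):
    T=np.linalg.inv(f["cam_to_world"]);c=T[:3,:3]@np.array(p,float)+T[:3,3]
    s=c[:2]/c[2];s=s*(1+f["k1"]*(s@s));K=f["intrinsics"]
    return [K[0,0]*s[0]+K[0,2],K[1,1]*s[1]+K[1,2]]
def save(f,n,crop=None,k=1):
    im=f["pixels"][...,::-1]
    if crop: a,b,c,d=crop;im=im[b:d,a:c]
    cv2.imwrite("pics/"+n,cv2.resize(im,None,fx=k,fy=k,interpolation=cv2.INTER_CUBIC))
def st():
    s=env.sense();Rm=R.from_rotvec(s["orientation"]).as_matrix()
    print("t",s["time_s"],"tcp",np.array(s["tcp_pos"]),"x",Rm[:,0],"y",Rm[:,1],"z",Rm[:,2],"gap",s["finger_gap"],"F",np.array(s["ft_force"]))
E
python3 - <<'E'
from h import *
st()
for n in ("top","scene"):
    f=env.grab_frame(n);save(f,n+"0.png");W=pts(f)
    print(n,f["cam_to_world"][:3,3])
    for t in ("rack","latch","tray","tray_post","rook1","oil","wax","gouge"):
        for d in env.outline_of(f,t):
            if d["conf"]<.2: continue
            m=d["region"];p=W[m];p=p[~np.isnan(p[:,0])]
            if len(p)<5: print(t,"few");continue
            print(t,round(d["conf"],2),d["extent"],"med",np.median(p,0),"min",np.percentile(p,2,0),"max",np.percentile(p,98,0),"rgb",f["pixels"][m].mean(0))
E
```

```text
t 0.0 tcp [ 297.5 -605.4  249.6] x [ 0.9  0.4 -0. ] y [ 0.4 -0.9 -0. ] z [-0.  0. -1.] gap 85.22190009122579 F [ 0.8  0.8 -0.1]
top [ 454.1   89.7 1077.5]
rack 0.58 [415.6, 162.9, 56.9, 91.1] med [ 527.2 -230.3   11.7] min [ 431.6 -270.2    1.5] max [ 631.7 -143.1   62.4] rgb [203.7 154.9  90.8]
rack 0.56 [384.1, 130.3, 164.8, 145.2] med [ 544.  -308.2  116.3] min [ 391.2 -395.8    9.6] max [ 693.4 -146.   175. ] rgb [225.4 187.1 112.7]
latch 0.61 [427.0, 160.8, 36.2, 27.9] med [ 602.4 -186.4   95.9] min [ 576.1 -224.9   90.4] max [ 628.7 -148.6   99.6] rgb [41.3 32.2 28.2]
tray 0.7 [416.8, 164.4, 52.9, 88.7] med [ 528.  -230.4   11.6] min [ 434.5 -269.8    1.8] max [ 632.7 -143.5   62.2] rgb [203.3 154.8  90.8]
tray_post 0.95 [417.2, 165.8, 54.5, 87.7] med [ 526.8 -230.2   11.9] min [ 433.1 -269.8    1.8] max [ 621.8 -143.2   62.3] rgb [204.8 155.8  91.4]
rook1 0.97 [272.7, 170.1, 48.9, 25.0] med [588.9 157.9  33.5] min [559.8 107.8   0.7] max [616.7 209.6  39.6] rgb [229.9 174.7 101.4]
rook1 0.81 [149.4, 231.3, 46.6, 22.5] med [426.5 463.8  33.7] min [407.1 408.8   4.5] max [445.2 
[... 1916 characters left out ...]
6.  361.3  40.2] rgb [163.8 117.1  66.9]
rook1 0.71 [402.9, 186.3, 48.4, 28.9] med [285.7 192.   32.6] min [232.3 159.4   5.9] max [337.3 219.9  40.4] rgb [88.3 40.3 95.5]
rook1 0.68 [439.0, 290.8, 49.7, 58.1] med [432.1 466.5  32.2] min [408.3 408.6   6.6] max [447.8 517.6  39. ] rgb [81.6 36.5 89.3]
oil 0.89 [188.1, 211.4, 31.5, 51.3] med [792.3  26.4 104.8] min [764.2  -0.1  11.7] max [816.8  38.1 172.5] rgb [107.6  76.6  44.2]
wax 0.59 [229.7, 261.2, 31.8, 40.1] med [762.1 136.   68.6] min [727.6  92.2   1.5] max [792.8 158.1  74.3] rgb [134.1 125.9 114.7]
gouge 0.75 [259.6, 295.8, 66.3, 79.9] med [741.3 262.3  20.3] min [729.2 178.9  -1.2] max [757.1 377.4  27.1] rgb [149.1 115.8  81.1]
```

View pics/top0.png

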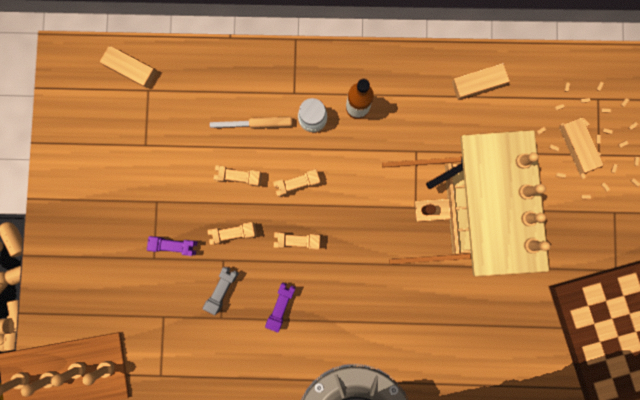

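View pics/scene0.png

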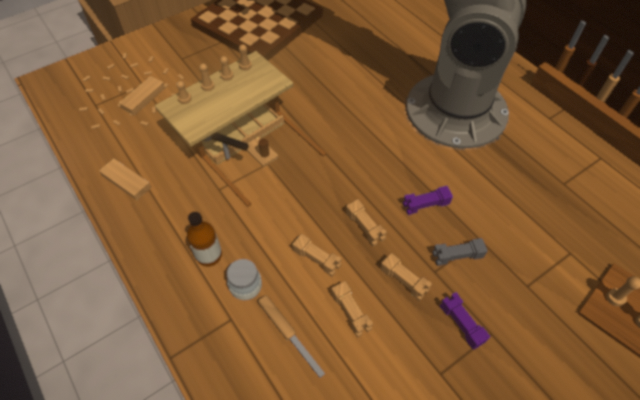

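The four pale rooks are at top px (238,176), (300,183), (232,233) and (298,241). The purple ones at (172,246) and (281,307) and the grey one at (220,291) are look-alikes by colour. Next I fit the rack frame and the rook poses, with an enlarged crop as a check.

```bash
cat >> h.py <<'E'
def rect(p):
    (c,s,a)=cv2.minAreaRect(p[:,:2].astype(np.float32))
    b=cv2.boxPoints((c,s,a));e=[b[1]-b[0],b[2]-b[1]];l=[np.hypot(*v) for v in e]
    i=int(np.argmax(l));return np.array(c),l[i],l[1-i],np.arctan2(e[i][1],e[i][0])
def pale(f,d):
    r=f["pixels"][d["region"]].astype(float).mean(0); return r[0]-r[2]>60 and r[1]>r[2]
def rooks(f,W=None):
    W=pts(f) if W is None else W;o=[]
    for d in env.outline_of(f,"rook1"):
        if d["conf"]<.3 or not pale(f,d): continue
        p=W[d["region"]];p=p[(p[:,2]>22)&(p[:,2]<60)]
        if len(p)<20: continue
        c,l,w,a=rect(p);o.append((d["conf"],c,l,w,np.mod(a+np.pi/2,np.pi)-np.pi/2,np.percentile(p[:,2],95),d["extent"]))
    return o
E
python3 - <<'E'
from h import *
f=env.grab_frame("top");W=pts(f)
for r in rooks(f,W): print("rook",round(r[0],2),r[1],r[2],r[3],"ang %.3f"%r[4],r[5],r[6])
q=W.reshape(-1,3)
m=(q[:,2]>108)&(q[:,2]<124)&(q[:,0]>350)&(q[:,0]<750)&(q[:,1]<-190)&(q[:,1]>-450)
print("shelf",rect(q[m]), q[m][:,2].mean())
m=(q[:,2]>56)&(q[:,2]<68)&(q[:,0]>480)&(q[:,0]<580)&(q[:,1]<-120)&(q[:,1]>-200)
print("post",q[m].mean(0),m.sum())
m=(q[:,2]>86)&(q[:,2]<104)&(q[:,0]>550)&(q[:,0]<680)&(q[:,1]<-120)&(q[:,1]>-240)
print("bar",rect(q[m]),m.sum())
save(f,"crop.png",(200,120,480,290),2.8)
g=env.grab_frame("scene");Q=pts(g)
for r in rooks(g,Q): print("rook",round(r[0],2),r[1],r[2],r[3],"ang %.3f"%r[4],r[5],r[6])
q=Q.reshape(-1,3)
m=(q[:,2]>108)&(q[:,2]<124)&(q[:,0]>350)&(q[:,0]<750)&(q[:,1]<-190)&(q[:,1]>-450)
print("shelf",rect(q[m]))
m=(q[:,2]>86)&(q[:,2]<104)&(q[:,0]>550)&(q[:,0]<680)&(q[:,1]<-120)&(q[:,1]>-240)
print("bar",rect(q[m]),m.sum())
s=env.sense();print(R.from_rotvec(s["orientation"]).as_matrix().round(3),s["q"])
E
```

```text
rook 0.97 [603.4 306.4] 113.041046 36.449062 ang 1.459 38.863870242194615 [213.8, 165.7, 47.7, 18.7]
rook 0.95 [589.9 158.4] 109.55929 36.290318 ang -1.239 38.88439249553312 [270.7, 170.9, 49.7, 24.2]
rook 0.68 [445.9 154.4] 111.55939 35.12123 ang 1.541 38.62062687624443 [275.5, 233.4, 44.9, 14.6]
rook 0.58 [460.7 315.3] 111.72571 35.454414 ang -1.365 39.024479463120926 [204.7, 220.5, 51.4, 22.2]
rook 0.33 [ 532.1 -192.1] 219.59859 81.22869 ang 0.094 49.7599236537231 [417.3, 164.0, 52.3, 89.7]
shelf (array([ 543.1, -316.9]), np.float32(322.13315), np.float32(167.27202), np.float32(0.09243087)) 116.24177840504919
post [ 528.8 -163.4   62. ] 91
bar (array([ 606.5, -188. ]), np.float32(115.81667), np.float32(86.043045), np.float32(0.067305505)) 326
rook 0.87 [459.9 313.4] 113.4278 38.76067 ang -1.375 38.9365757112698 [382.1, 253.3, 50.6, 46.7]
rook 0.65 [603.4 304.6] 114.856766 36.831547 ang 1.464 39.15696572780445 [331.7, 282.6, 42.3, 50.1]
rook 0.63 [589.1 156. ] 112.55375 37.090466 ang -1.237 39.50913001970298 [292.9, 230.8, 49.6, 43.4]
rook 0.6 [445.4 152. ] 112.64999 37.830025 ang 1.554 40.112936146368014 [344.6, 199.3, 41.4, 45.2]
shelf (array([ 543.8, -318.7]), np.float32(324.20654), np.float32(171.06073), np.float32(0.09001893))
bar (array([ 615.6, -192.6]), np.float32(121.16041), np.float32(89.57712), np.float32(-0.0028663694)) 334
[[ 0.9  0.4 -0. ]
 [ 0.4 -0.9  0. ]
 [ 0.  -0.  -1. ]] [ 1.   0.4  0.1  1.6 -0.   1.1 -0.1]
```

View pics/crop.png

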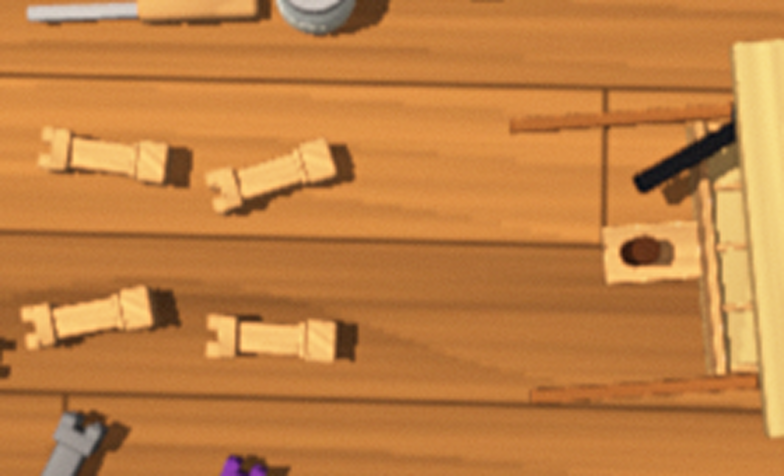

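The crop confirms four pale rooks at (105,157), (270,175), (90,318) and (272,338). They fit the description, and the grey and purple ones do not. First I turn the tool to lie across the latch bar.

Call:
drive_tool:
  targets:
    - [[0,0,0],[0,0,-1],1]
    - [[0,0,0],[0,0,-1],1]
    - [[0,0,0],[0,0,-1],1]
    - [[0,0,0],[0,0,-1],1]
    - [[0,0,0],[0,0,-1],1]
    - [[0,0,0],[0,0,-1],1]
    - [[0,0,0],[0,0,-1],1]
    - [[0,0,0],[0,0,-1],1]
    - [[0,0,0],[0,0,-1],1]
    - [[0,0,0],[0,0,-1],1]
    - [[0,0,0],[0,0,-1],1]
    - [[0,0,0],[0,0,-1],1]
    - [[0,0,0],[0,0,-1],1]
    - [[0,0,0],[0,0,-1],1]
    - [[0,0,0],[0,0,-1],1]
    - [[0,0,0],[0,0,-1],1]
    - [[0,0,0],[0,0,-1],1]
    - [[0,0,0],[0,0,-1],1]
    - [[0,0,0],[0,0,-1],1]
    - [[0,0,0],[0,0,-1],1]

```text
time_s: 2.77
tcp_pos: [297.7, -605.8, 250.3]
orientation: [1.616, 2.694, 0.0]
ft_force: [0.3, -0.3, 0.1]
finger_gap: 85.3
grip_force: 0.0
```

```bash
cat >> h.py <<'E'
O=np.array([541.4,-299.]);A=0.092
rx=np.array([np.sin(A),-np.cos(A)]);ry=np.array([np.cos(A),np.sin(A)])
def rk(x,y): return O+x*rx+y*ry
def plan(xy,z,yaw,n=1):
    """shift (units of 25 mm) in tool axes AFTER the turn; turn units about tool z"""
    s=env.sense();M=R.from_rotvec(s["orientation"]).as_matrix();p=np.array(s["tcp_pos"])
    y0=np.arctan2(M[1,0],M[0,0])
    dy=np.mod(yaw-y0+np.pi/2,np.pi)-np.pi/2
    print("t %.2f yaw %.3f tilt %.3f q7 %.2f gap %.1f tcp"%(s["time_s"],y0,np.arccos(-M[2,2]),s["q"][6],s["finger_gap"]),p,"F",np.array(s["ft_force"]),"grip",s["grip_force"])
    M2=R.from_euler("z",dy).as_matrix()@M
    d=M2.T@(np.array([*xy,z])-p)/25
    d0=M.T@(np.array([*xy,z])-p)/25
    print("turn units %.2f | shift units after turn"%(-dy/.08),d.round(2),"| before turn",d0.round(2))
E
python3 - <<'E'
from h import *
plan([590.3,-168.4],150,2.113)
E
```

```text
t 2.77 yaw 2.061 tilt 0.000 q7 1.42 gap 85.3 tcp [ 297.7 -605.8  250.3] F [ 0.3 -0.3  0.1] grip 0.0
turn units -0.65 | shift units after turn [ 8.9 19.1  4. ] | before turn [ 9.9 18.6  4. ]
```

Call:
drive_tool:
  targets:
    - [[0,0,0],[0,0,-0.65],1]
    - [[0.45,0.95,0],[0,0,0],1]
    - [[0.45,0.95,0],[0,0,0],1]
    - [[0.45,0.95,0],[0,0,0],1]
    - [[0.45,0.95,0],[0,0,0],1]
    - [[0.45,0.95,0],[0,0,0],1]
    - [[0.45,0.95,0],[0,0,0],1]
    - [[0.45,0.95,0],[0,0,0],1]
    - [[0.45,0.95,0],[0,0,0],1]
    - [[0.45,0.95,0],[0,0,0],1]
    - [[0.45,0.95,0],[0,0,0],1]
    - [[0.45,0.95,0],[0,0,0],1]
    - [[0.45,0.95,0],[0,0,0],1]
    - [[0.45,0.95,0],[0,0,0],1]
    - [[0.45,0.95,0],[0,0,0],1]
    - [[0.45,0.95,0],[0,0,0],1]
    - [[0.45,0.95,0],[0,0,0],1]
    - [[0.45,0.95,0],[0,0,0],1]
    - [[0.45,0.95,0],[0,0,0],1]
    - [[0.4,0.9,0],[0,0,0],1]

```text
time_s: 4.43
tcp_pos: [575.9, -191.4, 250.5]
orientation: [1.551, 2.732, 0.0]
ft_force: [0.3, -0.3, 0.4]
finger_gap: 85.3
grip_force: 0.0
```

```bash
python3 - <<'E'
from h import *
plan([590.3,-168.4],88,2.113)
f=env.grab_frame("wrist");W=pts(f);q=W.reshape(-1,3)
d=env.outline_of(f,"latch")
for e in d: print(e["conf"],e["extent"])
m=(q[:,2]>90)&(q[:,2]<101)&(q[:,0]>550)&(q[:,0]<660)&(q[:,1]<-120)&(q[:,1]>-225)&(f["pixels"].reshape(-1,3).max(1)<90)
c,l,w,a=rect(q[m]);print("bar",c,l,w,a,m.sum(),q[m].min(0),q[m].max(0))
save(f,"w1.png")
E
```

```text
t 4.43 yaw 2.109 tilt 0.000 q7 0.60 gap 85.3 tcp [ 575.9 -191.4  250.5] F [ 0.3 -0.3  0.4] grip 0.0
turn units -0.05 | shift units after turn [0.5 1.  6.5] | before turn [0.5 1.  6.5]
0.97 [337.1, 150.4, 26.6, 114.2]
bar [ 602.2 -190.1] 91.81368 17.256817 -1.0151031 2047 [ 573.2 -225.    90.2] [ 633.1 -148.2   98. ]
```

View pics/w1.png

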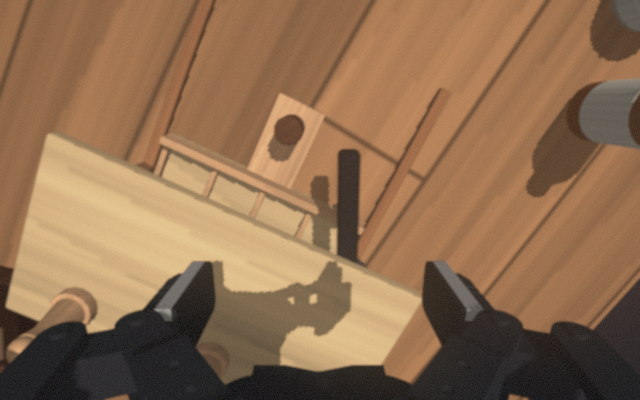

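The bar is at px (347,200) and the post at (289,129), which agrees with the rack fit. I descend and pinch it.

Call:
drive_tool:
  targets:
    - [[0.45,1,0],[0,0,0],1]
    - [[0,0,1],[0,0,0],1]
    - [[0,0,1],[0,0,0],1]
    - [[0,0,1],[0,0,0],1]
    - [[0,0,1],[0,0,0],1]
    - [[0,0,1],[0,0,0],1]
    - [[0,0,1],[0,0,0],1]
    - [[0,0,0.45],[0,0,0],1]
    - [[0,0,0],[0,0,0],0]
    - [[0,0,0],[0,0,0],0]
    - [[0,0,0],[0,0,0],0]
    - [[0,0,0],[0,0,0],0]
    - [[0,0,0],[0,0,0],0]
    - [[0,0,0],[0,0,0],0]
    - [[0,0,0],[0,0,0],0]
    - [[0,0,0],[0,0,0],0]
  newtons: 30

```text
time_s: 5.87
tcp_pos: [591.5, -170.4, 90.2]
orientation: [1.551, 2.73, 0.0]
ft_force: [-1.1, 0.7, 7.8]
finger_gap: 17.6
grip_force: 33.1
```

```bash
python3 - <<'E'
from h import *
plan([590.1,-169.6],88,2.126)
E
```

```text
t 5.87 yaw 2.109 tilt 0.002 q7 0.47 gap 17.6 tcp [ 591.5 -170.4   90.2] F [-1.1  0.7  7.8] grip 33.07682991027832
turn units -0.22 | shift units after turn [ 0.1 -0.   0.1] | before turn [ 0.1 -0.   0.1]
```

Call:
drive_tool:
  targets:
    - [[-0.01,0.3,0],[0,0,1],0]
    - [[-0.01,0.3,0],[0,0,1],0]
    - [[-0.01,0.3,0],[0,0,1],0]
    - [[-0.01,0.3,0],[0,0,1],0]
    - [[-0.01,0.3,0],[0,0,1],0]
    - [[-0.01,0.3,0],[0,0,1],0]
    - [[-0.01,0.3,0],[0,0,1],0]
    - [[-0.01,0.3,0],[0,0,1],0]
    - [[-0.01,0.3,0],[0,0,1],0]
    - [[-0.01,0.3,0],[0,0,1],0]
    - [[-0.01,0.3,0],[0,0,1],0]
    - [[-0.01,0.3,0],[0,0,1],0]
    - [[-0.01,0.3,0],[0,0,1],0]
    - [[0,0,0],[0,0,0],0]
    - [[0,0,0],[0,0,0],0]
    - [[0,0,0],[0,0,0],0]

```text
time_s: 7.2
tcp_pos: [685.2, -168.3, 90.3]
orientation: [2.701, 1.601, 0.003]
ft_force: [3.4, -2.6, 4.1]
finger_gap: 17.6
grip_force: 33.3
```

```bash
python3 - <<'E'
from h import *
a=rk(-40,102);g=a+95*(np.cos(.6)*-rx+np.sin(.6)*ry)
print(g);plan(g,88,np.pi/2+A-.6)
p=np.array(env.sense()["tcp_pos"])[:2]-a;print("lean",np.arctan2(p@ry,-p@rx),np.hypot(*p))
E
```

```text
[ 685.5 -166.8]
t 7.20 yaw 1.070 tilt 0.003 q7 -0.44 gap 17.6 tcp [ 685.2 -168.3   90.3] F [ 3.4 -2.6  4.1] grip 33.29947471618652
turn units 0.09 | shift units after turn [ 0.1 -0.   0.1] | before turn [ 0.1 -0.   0.1]
lean 0.6055919489225937 93.52087647148092
```

Call:
drive_tool:
  targets:
    - [[0,0,0],[0,0,0],0.5]
    - [[0,0,0],[0,0,0],0.5]
    - [[0,0,0],[0,0,0],0.5]
    - [[0,0,-0.6],[0,0,0],0.5]
    - [[0,0,-1],[0,0,0],0.5]
    - [[0,0,-1],[0,0,0],0.5]
    - [[0,0,0],[0,0,-1],1]
    - [[0,0,0],[0,0,-1],1]
    - [[0,0,0],[0,0,-1],1]
    - [[0,0,0],[0,0,-1],1]
    - [[0,0,0],[0,0,-1],1]
    - [[0,0,0],[0,0,-1],1]
    - [[0,0,0],[0,0,-1],1]
    - [[0,0,0],[0,0,-0.4],1]

```text
time_s: 8.37
tcp_pos: [684.1, -168.0, 155.2]
orientation: [2.113, 2.324, 0.0]
ft_force: [-0.3, 0.6, -0.5]
finger_gap: 85.4
grip_force: 0.0
```

```bash
python3 - <<'E'
from h import *
print(rk(-135,0));plan([528.6,-164.5],44,np.pi/2+A)
f=env.grab_frame("top");W=pts(f);q=W.reshape(-1,3)
m=(q[:,2]>86)&(q[:,2]<102)&(q[:,0]>550)&(q[:,0]<740)&(q[:,1]<-120)&(q[:,1]>-225)&(f["pixels"].reshape(-1,3).max(1)<90)
print(rect(q[m]),m.sum())
E
```

```text
[ 529.  -164.6]
t 8.37 yaw 1.666 tilt 0.000 q7 0.10 gap 85.4 tcp [ 684.1 -168.   155.2] F [-0.3  0.6 -0.5] grip 0.0
turn units 0.04 | shift units after turn [ 0.7 -6.2  4.5] | before turn [ 0.7 -6.2  4.5]
(array([ 677.1, -175.8]), np.float32(67.438515), np.float32(16.672245), np.float32(1.0137359)) 155
```

Call:
drive_tool:
  targets:
    - [[0.1,-0.9,0],[0,0,0],1]
    - [[0.1,-0.9,0],[0,0,0],1]
    - [[0.1,-0.9,0],[0,0,0],1]
    - [[0.1,-0.9,0],[0,0,0],1]
    - [[0.1,-0.9,0],[0,0,0],1]
    - [[0.1,-0.9,0],[0,0,0],1]
    - [[0.1,-0.8,0],[0,0,0],1]
    - [[0,0,1],[0,0,0],1]
    - [[0,0,1],[0,0,0],1]
    - [[0,0,1],[0,0,0],1]
    - [[0,0,1],[0,0,0],1]
    - [[0,0,0.4],[0,0,0],1]
    - [[0,0,0],[0,0,0],0]
    - [[0,0,0],[0,0,0],0]
    - [[0,0,0],[0,0,0],0]
    - [[0,0,0],[0,0,0],0]
    - [[0,0,0],[0,0,0],0]
    - [[0,0,0],[0,0,0],0]
  newtons: 40

```text
time_s: 9.92
tcp_pos: [528.9, -164.7, 45.4]
orientation: [2.118, 2.318, 0.001]
ft_force: [-2.8, 0.3, 10.8]
finger_gap: 25.1
grip_force: 38.6
```

```bash
python3 - <<'E'
from h import *
plan(rk(-135-150,0),44,np.pi/2+A)
E
```

```text
t 9.92 yaw 1.661 tilt 0.002 q7 0.07 gap 25.1 tcp [ 528.9 -164.7   45.4] F [-2.8  0.3 10.8] grip 38.62086296081543
turn units -0.03 | shift units after turn [6.  0.  0.1] | before turn [ 6.  -0.   0.1]
```

Call:
drive_tool:
  targets:
    - [[0.3,0,0],[0,0,0],0]
    - [[0.5,0,0],[0,0,0],0]
    - [[0.5,0,0],[0,0,0],0]
    - [[0.5,0,0],[0,0,0],0]
    - [[0.5,0,0],[0,0,0],0]
    - [[0.5,0,0],[0,0,0],0]
    - [[0.5,0,0],[0,0,0],0]
    - [[0.5,0,0],[0,0,0],0]
    - [[0.5,0,0],[0,0,0],0]
    - [[0.5,0,0],[0,0,0],0]
    - [[0.5,0,0],[0,0,0],0]
    - [[0.5,0,0],[0,0,0],0]
    - [[0.3,0,0],[0,0,0],0]
    - [[0,0,0],[0,0,0],0]
    - [[0,0,0],[0,0,0],0]

```text
time_s: 11.17
tcp_pos: [515.5, -11.4, 45.4]
orientation: [2.117, 2.319, 0.003]
ft_force: [-2.4, 7.0, 10.8]
finger_gap: 25.2
grip_force: 39.4
```

```bash
python3 - <<'E'
from h import *
plan(rk(-135-152,0),44,np.pi/2+A)
p=np.array(env.sense()["tcp_pos"])[:2]-O;print("rack xy",p@rx+135,p@ry)
E
```

```text
t 11.17 yaw 1.662 tilt 0.002 q7 -0.23 gap 25.2 tcp [515.5 -11.4  45.4] F [-2.4  7.  10.8] grip 39.4192099571228
turn units -0.01 | shift units after turn [-0.1 -0.   0.1] | before turn [-0.1 -0.   0.1]
rack xy -153.80769936822185 0.6134680679931916
```

Call:
drive_tool:
  targets:
    - [[0,0,0],[0,0,0],1]
    - [[0,0,0],[0,0,0],1]
    - [[0,0,0],[0,0,0],1]
    - [[0,0,0],[0,0,0],1]
    - [[0,0,-1],[0,0,0],1]
    - [[0,0,-1],[0,0,0],1]
    - [[0,0,-1],[0,0,0],1]
    - [[0,0,-1],[0,0,0],1]
    - [[0.3,0,-1],[0,0,0],1]
    - [[1,0,0],[0,0,0],1]
    - [[1,0,0],[0,0,0],1]
    - [[1,0,0],[0,0,0],1]
    - [[1,0,0],[0,0,0],1]
    - [[1,0,0],[0,0,0],1]

```text
time_s: 12.33
tcp_pos: [502.4, 120.3, 169.2]
orientation: [2.12, 2.318, 0.0]
ft_force: [0.8, 0.4, -0.7]
finger_gap: 85.3
grip_force: 0.0
```

```bash
python3 - <<'E'
from h import *
for n in ("top","scene"):
    f=env.grab_frame(n);W=pts(f);q=W.reshape(-1,3)
    for r in rooks(f,W): print("rook",round(r[0],2),r[1],r[2],r[3],"ang %.3f"%r[4],r[5],r[6])
    m=(q[:,2]>52)&(q[:,2]<68)&(abs(q[:,0]-515)<40)&(abs(q[:,1]+11)<40)
    print("post",q[m].mean(0),m.sum())
    save(f,n+"2.png")
plan([446,153.5],140,1.548)
E
```

```text
rook 0.97 [604.5 306.6] 112.31638 36.234913 ang 1.487 38.79811302773264 [214.4, 164.6, 45.6, 18.4]
rook 0.68 [460.9 315.2] 112.006325 35.850407 ang -1.366 39.26733187783066 [202.7, 222.1, 55.9, 20.6]
post [515.7 -10.7  61.8] 89
rook 0.9 [460.8 313.4] 113.10702 40.015007 ang -1.372 38.91611663073766 [382.4, 252.6, 50.4, 46.6]
rook 0.69 [411.8 128. ] 111.35546 37.42744 ang 1.547 39.55112539139763 [349.9, 184.4, 42.6, 46.7]
rook 0.56 [589.7 156.4] 111.89889 36.98111 ang -1.236 39.82454196897419 [292.9, 231.4, 46.2, 41.2]
rook 0.55 [603.5 305.2] 112.80774 36.084396 ang 1.460 38.828747334431405 [334.0, 281.6, 39.2, 53.1]
post [517.  -11.5  61.1] 98
t 12.53 yaw 1.662 tilt 0.000 q7 -0.41 gap 85.0 tcp [502.5 119.6 169. ] F [ 0.2 -1.  -1. ] grip 0.0
turn units 1.42 | shift units after turn [ 1.3 -2.3  1.2] | before turn [ 1.6 -2.1  1.2]
```

View pics/scene2.png

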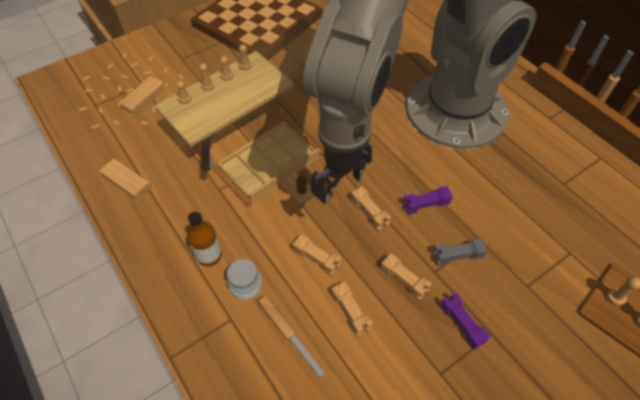

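One rook has already been knocked from (446,153) to (412,129), now at scene px (370,207). The tray is out about 152 mm. I pick that rook first.

Call:
drive_tool:
  targets:
    - [[0,0,0],[0,0,1],1]
    - [[0,0,0],[0,0,0.45],1]
    - [[0.1,-0.9,0],[0,0,0],1]
    - [[0.1,-0.9,0],[0,0,0],1]
    - [[0.1,-0.9,0],[0,0,0],1]
    - [[0,-0.9,0],[0,0,0],1]
    - [[0,0,1],[0,0,0],1]
    - [[0,0,1],[0,0,0],1]
    - [[0,0,1],[0,0,0],1]
    - [[0,0,1],[0,0,0],1]
    - [[0,0,1],[0,0,0],1]
    - [[0,0,0.5],[0,0,0],1]
    - [[0,0,0],[0,0,0],1]

```text
time_s: 13.62
tcp_pos: [411.6, 127.6, 29.3]
orientation: [-2.251, -2.19, 0.006]
ft_force: [-1.1, 0.5, -0.3]
finger_gap: 85.6
grip_force: 0.0
```

```bash
python3 - <<'E'
from h import *
plan([412,129.7],32,1.547)
E
```

```text
t 13.62 yaw 1.543 tilt 0.004 q7 -0.76 gap 85.6 tcp [411.6 127.6  29.3] F [-1.1  0.5 -0.3] grip 0.0
turn units -0.05 | shift units after turn [ 0.1  0.  -0.1] | before turn [ 0.1  0.  -0.1]
```

Call:
drive_tool:
  targets:
    - [[0.1,0,-0.1],[0,0,0],0]
    - [[0,0,0],[0,0,0],0]
    - [[0,0,0],[0,0,0],0]
    - [[0,0,0],[0,0,0],0]
    - [[0,0,0],[0,0,0],0]
    - [[0,0,0],[0,0,0],0]
    - [[0,0,0],[0,0,0],0]
    - [[0,0,-0.5],[0,0,0],0]
    - [[0,0,-1],[0,0,0],0]
    - [[0,0,-1],[0,0,0],0]
    - [[0,0,-1],[0,0,-1],0]
    - [[0,0,-1],[0,0,-0.5],0]
  newtons: 50

```text
time_s: 14.62
tcp_pos: [412.6, 131.7, 148.1]
orientation: [2.109, 2.328, 0.0]
ft_force: [0.4, 0.1, -0.7]
finger_gap: 24.9
grip_force: 50.6
```

```bash
cat >> h.py <<'E'
T=rk(-152.5,0.5)
def bay(y): return T+y*ry
E
python3 - <<'E'
from h import *
plan(bay(-81),140,np.pi/2+A)
E
```

```text
t 14.62 yaw 1.669 tilt 0.000 q7 -0.49 gap 24.9 tcp [412.6 131.7 148.1] F [ 0.4  0.1 -0.7] grip 50.5545312166214
turn units 0.08 | shift units after turn [-11.5   0.3   0.3] | before turn [-11.5   0.2   0.3]
```

Call:
drive_tool:
  targets:
    - [[-0.8,0.5,0],[0,0,0],0]
    - [[-0.8,0.5,0],[0,0,0],0]
    - [[-0.8,0,0],[0,0,0],0]
    - [[-0.8,0,0],[0,0,0],0]
    - [[-0.8,0,0],[0,0,0],0]
    - [[-0.8,0,0],[0,0,0],0]
    - [[-0.8,0,0],[0,0,0],0]
    - [[-0.8,0,0],[0,0,0],0]
    - [[-0.8,0,0],[0,0,0],0]
    - [[-0.8,0,0],[0,0,0],0]
    - [[-0.8,0,0],[0,0,0],0]
    - [[-0.8,-0.2,0],[0,0,0],0]
    - [[-0.8,-0.3,0],[0,0,0],0]
    - [[-0.8,-0.2,0],[0,0,0],0]
    - [[-0.3,0,0],[0,0,0],0]
    - [[0,0,0],[0,0,0],0]

```text
time_s: 15.95
tcp_pos: [447.2, -155.4, 146.8]
orientation: [2.118, 2.32, -0.0]
ft_force: [0.2, 0.6, -0.3]
finger_gap: 24.9
grip_force: 50.7
```

```bash
python3 - <<'E'
from h import *
plan(bay(-81),39,np.pi/2+A)
f=env.grab_frame("wrist");W=pts(f);q=W.reshape(-1,3)
r=(q[:,:2]-T);x=r@rx;y=r@ry
# tray walls/fences: z 12..17
m=(q[:,2]>11)&(q[:,2]<19)&(abs(x)<60)&(abs(y)<120)
h,e=np.histogram(y[m],bins=np.arange(-122,123,4))
print([(int(b),int(n)) for b,n in zip(e,h) if n>30])
save(f,"w2.png")
E
```

```text
t 15.95 yaw 1.662 tilt 0.001 q7 0.20 gap 24.9 tcp [ 447.2 -155.4  146.8] F [ 0.2  0.6 -0.3] grip 50.67623019218445
turn units -0.01 | shift units after turn [0.  0.  4.3] | before turn [0.  0.  4.3]
[(-114, 64), (-110, 249), (-106, 37), (-58, 223), (-54, 215), (-6, 537), (-2, 809), (2, 90), (50, 1021), (54, 499), (102, 706), (106, 777), (110, 77)]
```

View pics/w2.png

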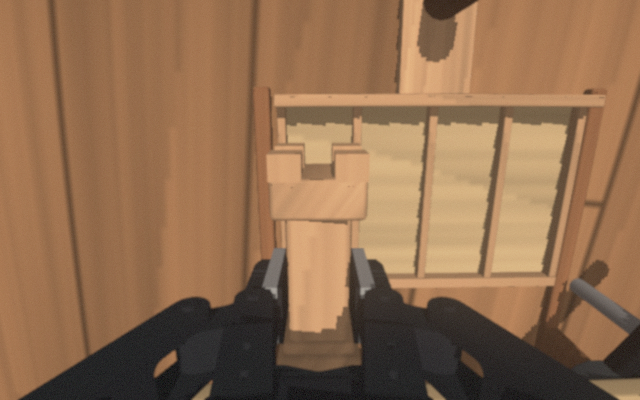

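The wrist view shows the rook (px 318,250) held over the leftmost bay. The fences fit within about 1 mm, so I lower it.

Call:
drive_tool:
  targets:
    - [[0,0,1],[0,0,0],0]
    - [[0,0,1],[0,0,0],0]
    - [[0,0,1],[0,0,0],0]
    - [[0,0,0.7],[0,0,0],0]
    - [[0,0,0.3],[0,0,0],0]
    - [[0,0,0.2],[0,0,0],0]
    - [[0,0,0.1],[0,0,0],0]
    - [[0,0,0],[0,0,0],0]
    - [[0,0,0],[0,0,0],0]

```text
time_s: 16.75
tcp_pos: [448.2, -153.3, 40.2]
orientation: [2.113, 2.323, 0.001]
ft_force: [-0.3, -1.1, -1.0]
finger_gap: 24.8
grip_force: 50.6
```

```bash
python3 - <<'E'
from h import *
plan(bay(-81),38,np.pi/2+A)
E
```

```text
t 16.75 yaw 1.665 tilt 0.002 q7 0.11 gap 24.8 tcp [ 448.2 -153.3   40.2] F [-0.3 -1.1 -1. ] grip 50.628467202186584
turn units 0.03 | shift units after turn [-0.  -0.   0.1] | before turn [-0.  -0.   0.1]
```

Call:
drive_tool:
  targets:
    - [[0,0,0.1],[0,0,0],0]
    - [[0,0,0],[0,0,0],0]
    - [[0,0,0],[0,0,0],0.5]
    - [[0,0,0],[0,0,0],0.5]
    - [[0,0,0],[0,0,0],0.5]
    - [[0,0,0],[0,0,0],0.5]
    - [[0,0,-1],[0,0,0],0.5]
    - [[0,0,-1],[0,0,0],0.5]
    - [[0,0,-1],[0,0,0],0.5]
    - [[0,0,-1],[0,0,0],1]
    - [[1,0,0],[0,0,0],1]
    - [[1,0,0],[0,0,0],1]
    - [[1,0,0],[0,0,0],1]
    - [[1,0,0],[0,0,0],1]
    - [[1,0,0],[0,0,0],1]
    - [[1,0,0],[0,0,0],1]
    - [[1,0,0],[0,0,0],1]
    - [[1,0,0],[0,0,0],1]

```text
time_s: 18.25
tcp_pos: [428.3, 46.5, 136.7]
orientation: [2.115, 2.323, 0.0]
ft_force: [1.0, -0.0, -0.1]
finger_gap: 85.3
grip_force: 0.0
```

```bash
cat >> h.py <<'E'
def inbay(W,bays):
    q=W.reshape(-1,3);r=q[:,:2]-T;x=r@rx;y=r@ry
    for b in bays:
        m=(q[:,2]>20)&(q[:,2]<75)&(abs(x)<68)&(abs(y-b)<24)
        p=np.stack([x[m],y[m]],-1)
        if len(p)>10:
            c,l,w,a=rect(p);print("bay",b,"tray-xy",c,"len",l,"w",w,"a %.2f"%a,"z95 %.1f"%np.percentile(q[m,2],95))
        else: print("bay",b,"empty")
E
python3 - <<'E'
from h import *
for n in("top","scene"):
    f=env.grab_frame(n);W=pts(f);inbay(W,[-81])
    for r in rooks(f,W): print("rook",round(r[0],2),r[1],r[2],r[3],"ang %.3f"%r[4],r[5])
plan([590,157.8],110,1.904)
E
```

```text
bay -81 tray-xy [ -5.8 -82.4] len 123.78903 w 42.34508 a 0.00 z95 43.9
rook 0.85 [ 449.1 -154.5] 111.9498 35.72401 ang -1.475 43.88086096848253
rook 0.69 [603.5 306.9] 112.6673 36.084026 ang 1.465 38.664637062191446
rook 0.58 [588.7 158.1] 107.93495 33.93113 ang -1.238 39.083130725943036
rook 0.56 [460.9 315.3] 111.566414 36.06787 ang -1.363 39.03738843184328
bay -81 tray-xy [ -3.7 -80.3] len 128.07115 w 46.344383 a 0.01 z95 45.0
rook 0.92 [589.5 156.1] 112.30523 38.713856 ang -1.243 39.45225004687922
rook 0.87 [603.6 304.8] 113.51431 36.151436 ang 1.459 39.242548017521585
rook 0.57 [460.9 313.2] 113.44164 37.711643 ang -1.381 38.796626376627025
t 18.45 yaw 1.666 tilt 0.000 q7 -0.28 gap 85.2 tcp [428.5  45.6 136.6] F [ 0.1 -0.9 -0.3] grip 0.0
turn units -2.97 | shift units after turn [2.1 7.6 1.1] | before turn [3.9 6.9 1.1]
```

Call:
drive_tool:
  targets:
    - [[0,0,0],[0,0,-1],1]
    - [[0,0,0],[0,0,-1],1]
    - [[0,0,0],[0,0,-0.95],1]
    - [[0.25,0.95,0],[0,0,0],1]
    - [[0.25,0.95,0],[0,0,0],1]
    - [[0.25,0.95,0],[0,0,0],1]
    - [[0.25,0.95,0],[0,0,0],1]
    - [[0.25,0.95,0],[0,0,0],1]
    - [[0.25,0.95,0],[0,0,0],1]
    - [[0.25,0.95,0],[0,0,0],1]
    - [[0.25,0.95,0],[0,0,0],1]
    - [[0,0,1],[0,0,0],1]
    - [[0,0,1],[0,0,0],1]
    - [[0,0,1],[0,0,0],1]
    - [[0,0,0.7],[0,0,0],1]
    - [[0,0,0.3],[0,0,0],1]
    - [[0,0,0.1],[0,0,0],1]
    - [[0,0,0],[0,0,0],1]

```text
time_s: 19.95
tcp_pos: [592.3, 153.5, 34.0]
orientation: [-1.827, -2.555, 0.001]
ft_force: [-0.3, -0.7, 0.1]
finger_gap: 85.3
grip_force: 0.0
```

```bash
python3 - <<'E'
from h import *
plan([589.5,157.3],32,1.902)
E
```

```text
t 19.95 yaw 1.900 tilt 0.001 q7 -0.31 gap 85.3 tcp [592.3 153.5  34. ] F [-0.3 -0.7  0.1] grip 0.0
turn units -0.03 | shift units after turn [ 0.2 -0.1  0.1] | before turn [ 0.2 -0.1  0.1]
```

Call:
drive_tool:
  targets:
    - [[0.15,-0.05,0.05],[0,0,0],0]
    - [[0,0,0],[0,0,0],0]
    - [[0,0,0],[0,0,0],0]
    - [[0,0,0],[0,0,0],0]
    - [[0,0,0],[0,0,0],0]
    - [[0,0,0],[0,0,0],0]
    - [[0,0,0],[0,0,0],0]
    - [[0,0,-0.5],[0,0,0],0]
    - [[0,0,-1],[0,0,0],0]
    - [[0,0,-1],[0,0,0],0]
    - [[0,0,-1],[0,0,1],0]
    - [[0,0,-1],[0,0,1],0]
    - [[0,0,0],[0,0,1],0]
    - [[0,0,0],[0,0,0],0]

```text
time_s: 21.12
tcp_pos: [590.6, 157.6, 147.9]
orientation: [2.123, 2.313, 0.005]
ft_force: [-0.0, -0.1, -1.1]
finger_gap: 24.7
grip_force: 49.4
```

```bash
python3 - <<'E'
from h import *
plan(bay(26),140,np.pi/2+A)
E
```

```text
t 21.12 yaw 1.657 tilt 0.003 q7 -0.46 gap 24.7 tcp [590.6 157.6 147.9] F [-0.  -0.1 -1.1] grip 49.35658872127533
turn units -0.08 | shift units after turn [-11.9  -2.6   0.3] | before turn [-11.9  -2.5   0.3]
```

Call:
drive_tool:
  targets:
    - [[-0.85,-0.18,0],[0,0,-0.08],0]
    - [[-0.85,-0.18,0],[0,0,0],0]
    - [[-0.85,-0.18,0],[0,0,0],0]
    - [[-0.85,-0.18,0],[0,0,0],0]
    - [[-0.85,-0.18,0],[0,0,0],0]
    - [[-0.85,-0.18,0],[0,0,0],0]
    - [[-0.85,-0.18,0],[0,0,0],0]
    - [[-0.85,-0.18,0],[0,0,0],0]
    - [[-0.85,-0.18,0],[0,0,0],0]
    - [[-0.85,-0.18,0],[0,0,0],0]
    - [[-0.85,-0.18,0],[0,0,0],0]
    - [[-0.85,-0.18,0],[0,0,0],0]
    - [[-0.85,-0.18,0],[0,0,0],0]
    - [[-0.85,-0.18,0],[0,0,0],0]
    - [[0,0,0],[0,0,0],0]
    - [[0,0,0],[0,0,0],0]

```text
time_s: 22.45
tcp_pos: [554.8, -145.9, 144.9]
orientation: [-2.111, -2.325, 0.001]
ft_force: [-0.0, -0.0, -0.6]
finger_gap: 24.8
grip_force: 49.3
```

```bash
python3 - <<'E'
from h import *
plan(bay(26),38,np.pi/2+A)
E
```

```text
t 22.45 yaw 1.667 tilt 0.001 q7 0.10 gap 24.8 tcp [ 554.8 -145.9  144.9] F [-0.  -0.  -0.6] grip 49.34043109416962
turn units 0.06 | shift units after turn [ 0.1 -0.   4.3] | before turn [ 0.1 -0.   4.3]
```

Same descent and release as before, then back up and out.

Call:
drive_tool:
  targets:
    - [[0,0,1],[0,0,0],0]
    - [[0,0,1],[0,0,0],0]
    - [[0,0,1],[0,0,0],0]
    - [[0,0,0.7],[0,0,0],0]
    - [[0,0,0.3],[0,0,0],0]
    - [[0,0,0.2],[0,0,0],0]
    - [[0,0,0.1],[0,0,0],0]
    - [[0,0,0.05],[0,0,0],0]
    - [[0,0,0],[0,0,0],0]
    - [[0,0,0],[0,0,0],0.5]
    - [[0,0,0],[0,0,0],0.5]
    - [[0,0,0],[0,0,0],0.5]
    - [[0,0,0],[0,0,0],0.5]
    - [[0,0,-1],[0,0,0],0.5]
    - [[0,0,-1],[0,0,0],0.5]
    - [[0,0,-1],[0,0,0],0.5]
    - [[0,0,-1],[0,0,0],1]
    - [[1,0,0],[0,0,0],1]
    - [[1,0,0],[0,0,0],1]
    - [[1,0,0],[0,0,0],1]

```text
time_s: 24.12
tcp_pos: [548.4, -69.7, 137.3]
orientation: [2.112, 2.324, 0.001]
ft_force: [0.2, 0.6, 0.4]
finger_gap: 85.5
grip_force: 0.0
```

Call:
drive_tool:
  targets:
    - [[1,0,0],[0,0,0],1]
    - [[1,0,0],[0,0,0],1]
    - [[1,0,0],[0,0,0],1]
    - [[1,0,0],[0,0,0],1]
    - [[1,0,0],[0,0,0],1]
    - [[1,0,0],[0,0,0],1]
    - [[1,0,0],[0,0,0],1]

```text
time_s: 24.7
tcp_pos: [531.3, 105.3, 136.8]
orientation: [2.112, 2.326, 0.0]
ft_force: [0.5, 0.1, -0.0]
finger_gap: 85.3
grip_force: 0.0
```

```bash
python3 - <<'E'
from h import *
for n in("top","scene"):
    f=env.grab_frame(n);W=pts(f);inbay(W,[-81,27])
    for r in rooks(f,W): print("rook",round(r[0],2),r[1],r[2],r[3],"ang %.3f"%r[4],r[5])
plan([603.5,305.8],130,1.463)
E
```

```text
bay -81 tray-xy [  0.  -79.1] len 112.02948 w 35.892326 a 0.00 z95 43.9
bay 27 tray-xy [-3.  27.3] len 111.51162 w 36.30683 a -0.01 z95 43.8
rook 0.73 [ 448.7 -154.4] 112.06092 35.815178 ang -1.468 43.90932094148229
rook 0.71 [ 554.9 -141.3] 111.41582 34.43495 ang -1.465 43.79352145033531
rook 0.69 [460.6 315.6] 111.72824 35.8326 ang -1.374 38.798184179027
rook 0.57 [602.7 305.3] 109.458244 35.060326 ang 1.471 38.986688939494655
rook 0.51 [ 661.5 -202.9] 10.869051 4.883721 ang 0.600 55.05049996399207
bay -81 tray-xy [  0.6 -81.6] len 132.03473 w 45.331333 a 0.03 z95 44.4
bay 27 tray-xy [-0.  27.1] len 135.42546 w 43.947296 a 0.01 z95 44.3
rook 0.82 [ 555.7 -144. ] 114.278145 36.584927 ang -1.468 44.43666366472502
rook 0.76 [603.7 305.1] 114.59353 36.011917 ang 1.453 39.210476015619726
rook 0.64 [461.3 313.7] 113.30404 36.086514 ang -1.368 38.80184913510645
t 24.90 yaw 1.669 tilt 0.000 q7 -0.39 gap 85.5 tcp [531.4 104.5 136.7] F [-0.1 -1.2  0.7] grip 0.0
turn units 2.57 | shift units after turn [8.3 2.  0.3] | before turn [7.7 3.7 0.3]
```

Call:
drive_tool:
  targets:
    - [[0,0,0],[0,0,1],1]
    - [[0,0,0],[0,0,1],1]
    - [[0,0,0],[0,0,0.55],1]
    - [[0.9,0.2,0],[0,0,0],1]
    - [[0.9,0.2,0],[0,0,0],1]
    - [[0.9,0.2,0],[0,0,0],1]
    - [[0.9,0.2,0],[0,0,0],1]
    - [[0.9,0.2,0],[0,0,0],1]
    - [[0.9,0.25,0],[0,0,0],1]
    - [[0.9,0.25,0],[0,0,0],1]
    - [[0.9,0.25,0],[0,0,0],1]
    - [[1,0.2,0],[0,0,0],1]
    - [[0.1,0,1],[0,0,0],1]
    - [[0,0,1],[0,0,0],1]
    - [[0,0,1],[0,0,0],1]
    - [[0,0,0.7],[0,0,0],1]
    - [[0,0,0.3],[0,0,0],1]
    - [[0,0,0.15],[0,0,0],1]
    - [[0,0,0],[0,0,0],1]

```text
time_s: 26.48
tcp_pos: [602.5, 304.4, 32.7]
orientation: [2.339, 2.098, -0.001]
ft_force: [0.4, 0.1, 0.1]
finger_gap: 85.1
grip_force: 0.0
```

```bash
python3 - <<'E'
from h import *
plan([603.5,305.8],32,1.463)
E
```

```text
t 26.48 yaw 1.462 tilt 0.000 q7 -0.90 gap 85.1 tcp [602.5 304.4  32.7] F [0.4 0.1 0.1] grip 0.0
turn units -0.01 | shift units after turn [0.1 0.  0. ] | before turn [0.1 0.  0. ]
```

Call:
drive_tool:
  targets:
    - [[0.05,0,0],[0,0,0],0]
    - [[0,0,0],[0,0,0],0]
    - [[0,0,0],[0,0,0],0]
    - [[0,0,0],[0,0,0],0]
    - [[0,0,0],[0,0,0],0]
    - [[0,0,0],[0,0,0],0]
    - [[0,0,0],[0,0,0],0]
    - [[0,0,-0.5],[0,0,0],0]
    - [[0,0,-1],[0,0,0],0]
    - [[0,0,-1],[0,0,0],0]
    - [[0,0,-1],[0,0,-1],0]
    - [[0,0,-1],[0,0,-1],0]
    - [[0,0,0],[0,0,-0.5],0]
    - [[0,0,0],[0,0,0],0]

```text
time_s: 27.65
tcp_pos: [603.1, 306.6, 148.0]
orientation: [2.114, 2.323, 0.005]
ft_force: [-0.3, -0.1, -1.6]
finger_gap: 24.5
grip_force: 49.2
```

```bash
python3 - <<'E'
from h import *
plan(bay(80),145,np.pi/2+A)
E
```

```text
t 27.65 yaw 1.665 tilt 0.003 q7 -0.67 gap 24.5 tcp [603.1 306.6 148. ] F [-0.3 -0.1 -1.6] grip 49.2212051153183
turn units 0.03 | shift units after turn [-17.8  -1.5   0.1] | before turn [-17.8  -1.5   0.1]
```

Call:
drive_tool:
  targets:
    - [[-0.94,-0.08,0],[0,0,0],0]
    - [[-0.94,-0.08,0],[0,0,0],0]
    - [[-0.94,-0.08,0],[0,0,0],0]
    - [[-0.94,-0.08,0],[0,0,0],0]
    - [[-0.94,-0.08,0],[0,0,0],0]
    - [[-0.94,-0.08,0],[0,0,0],0]
    - [[-0.94,-0.08,0],[0,0,0],0]
    - [[-0.94,-0.08,0],[0,0,0],0]
    - [[-0.94,-0.08,0],[0,0,0],0]
    - [[-0.94,-0.08,0],[0,0,0],0]
    - [[-0.94,-0.08,0],[0,0,0],0]
    - [[-0.94,-0.08,0],[0,0,0],0]
    - [[-0.94,-0.08,0],[0,0,0],0]
    - [[-0.94,-0.08,0],[0,0,0],0]
    - [[-0.94,-0.08,0],[0,0,0],0]
    - [[-0.94,-0.08,0],[0,0,0],0]
    - [[-0.94,-0.08,0],[0,0,0],0]
    - [[-0.94,-0.08,0],[0,0,0],0]
    - [[-0.9,-0.08,0],[0,0,0],0]
    - [[0,0,0],[0,0,0],0]

```text
time_s: 29.32
tcp_pos: [604.5, -146.3, 144.7]
orientation: [2.125, 2.314, -0.004]
ft_force: [0.4, -1.2, -0.9]
finger_gap: 24.8
grip_force: 49.2
```

```bash
python3 - <<'E'
from h import *
plan(bay(80),38,np.pi/2+A)
E
```

```text
t 29.32 yaw 1.656 tilt 0.002 q7 0.06 gap 24.8 tcp [ 604.5 -146.3  144.7] F [ 0.4 -1.2 -0.9] grip 49.24879789352417
turn units -0.09 | shift units after turn [0.3 0.1 4.3] | before turn [0.3 0.1 4.3]
```

Call:
drive_tool:
  targets:
    - [[0.2,0.12,0.9],[0,0,0],0]
    - [[0,0,1],[0,0,0],0]
    - [[0,0,1],[0,0,0],0]
    - [[0,0,0.7],[0,0,0],0]
    - [[0,0,0.3],[0,0,0],0]
    - [[0,0,0.2],[0,0,0],0]
    - [[0,0,0.1],[0,0,0],0]
    - [[0,0,0.1],[0,0,0],0]
    - [[0,0,0],[0,0,0],0]
    - [[0,0,0],[0,0,0],0.5]
    - [[0,0,0],[0,0,0],0.5]
    - [[0,0,0],[0,0,0],0.5]
    - [[0,0,0],[0,0,0],0.5]
    - [[0,0,-1],[0,0,0],0.5]
    - [[0,0,-1],[0,0,0],0.5]
    - [[0,0,-1],[0,0,0],0.5]
    - [[0,0,-1],[0,0,0],1]
    - [[1,0,0],[0,0,0],1]
    - [[1,0,0],[0,0,0],1]
    - [[1,0,0],[0,0,0],1]

```text
time_s: 30.98
tcp_pos: [601.3, -60.4, 138.6]
orientation: [2.117, 2.319, 0.001]
ft_force: [-0.1, 0.8, -0.4]
finger_gap: 85.3
grip_force: 0.0
```

Call:
drive_tool:
  targets:
    - [[1,-0.5,0],[0,0,0],1]
    - [[1,-0.5,0],[0,0,0],1]
    - [[1,-0.5,0],[0,0,0],1]
    - [[1,-0.5,0],[0,0,0],1]
    - [[1,-0.5,0],[0,0,0],1]
    - [[1,-0.5,0],[0,0,0],1]
    - [[1,-0.5,0],[0,0,0],1]
    - [[1,-0.5,0],[0,0,0],1]
    - [[1,0,0],[0,0,0],1]
    - [[1,0,0],[0,0,0],1]

```text
time_s: 31.82
tcp_pos: [477.9, 179.8, 138.3]
orientation: [2.116, 2.321, 0.0]
ft_force: [0.2, -0.3, -0.2]
finger_gap: 85.3
grip_force: 0.0
```

```bash
python3 - <<'E'
from h import *
for n in("top","scene"):
    f=env.grab_frame(n);W=pts(f);inbay(W,[-81,27,81])
    for r in rooks(f,W): print("rook",round(r[0],2),r[1],r[2],r[3],"ang %.3f"%r[4],r[5])
plan([461,314.6],130,1.770)
E
```

```text
bay -81 tray-xy [ -5.3 -79.1] len 123.942505 w 35.853313 a 0.00 z95 43.9
bay 27 tray-xy [ 4.2 27.4] len 125.94719 w 36.07843 a -0.01 z95 43.4
bay 81 tray-xy [ 3.  80.9] len 129.0824 w 40.706474 a -0.05 z95 43.7
rook 0.88 [ 449.2 -154.6] 112.88025 35.851448 ang -1.476 43.96909706247246
rook 0.83 [ 555.1 -142.1] 112.53783 35.0683 ang -1.473 43.46889680902888
rook 0.72 [ 608.9 -134.8] 112.71632 36.116653 ang -1.480 43.739535259774904
rook 0.5 [451.7 359.7] 37.61903 20.929235 ang 0.342 40.16738992761011
bay -81 tray-xy [ -2.8 -80.5] len 129.65674 w 45.286972 a -0.01 z95 44.7
bay 27 tray-xy [-5.4 25.3] len 125.06572 w 43.670666 a -0.02 z95 44.7
bay 81 tray-xy [-1.7 79.2] len 132.6802 w 43.501186 a -0.01 z95 44.7
rook 0.93 [ 554.9 -144.3] 115.0737 38.11313 ang -1.482 44.76556952003224
rook 0.92 [ 608.2 -133.4] 119.86276 37.938435 ang -1.478 44.737281161103695
rook 0.84 [461.3 314.2] 112.268425 36.614323 ang -1.385 38.85034218447991
rook 0.76 [ 450.1 -158.4] 116.1587 36.570637 ang -1.473 44.76829187237052
t 32.02 yaw 1.664 tilt 0.000 q7 -0.58 gap 85.3 tcp [478.5 179.2 137.9] F [ 0.3 -0.7  0.7] grip 0.0
turn units -1.32 | shift units after turn [5.5 0.4 0.3] | before turn [ 5.5 -0.2  0.3]
```

Last rook.

Call:
drive_tool:
  targets:
    - [[0,0,0],[0,0,-1],1]
    - [[0,0,0],[0,0,-0.3],1]
    - [[0.9,0.07,0],[0,0,0],1]
    - [[0.9,0.07,0],[0,0,0],1]
    - [[0.9,0.07,0],[0,0,0],1]
    - [[0.9,0.07,0],[0,0,0],1]
    - [[0.9,0.07,0],[0,0,0],1]
    - [[0.9,0.07,0],[0,0,0],1]
    - [[0.1,0,1],[0,0,0],1]
    - [[0,0,1],[0,0,0],1]
    - [[0,0,1],[0,0,0],1]
    - [[0,0,0.7],[0,0,0],1]
    - [[0,0,0.4],[0,0,0],1]
    - [[0,0,0.1],[0,0,0],1]
    - [[0,0,0],[0,0,0],1]

```text
time_s: 33.27
tcp_pos: [462.2, 315.3, 32.7]
orientation: [-1.994, -2.427, 0.001]
ft_force: [-0.9, 0.3, 0.4]
finger_gap: 85.5
grip_force: 0.0
```

```bash
python3 - <<'E'
from h import *
plan([461,314.6],32,1.770)
E
```

```text
t 33.27 yaw 1.766 tilt 0.001 q7 -0.85 gap 85.5 tcp [462.2 315.3  32.7] F [-0.9  0.3  0.4] grip 0.0
turn units -0.05 | shift units after turn [-0.  -0.1  0. ] | before turn [-0.  -0.1  0. ]
```

Call:
drive_tool:
  targets:
    - [[0,0,0],[0,0,0],0]
    - [[0,0,0],[0,0,0],0]
    - [[0,0,0],[0,0,0],0]
    - [[0,0,0],[0,0,0],0]
    - [[0,0,0],[0,0,0],0]
    - [[0,0,0],[0,0,0],0]
    - [[0,0,0],[0,0,0],0]
    - [[0,0,-0.5],[0,0,0],0]
    - [[0,0,-1],[0,0,0],0]
    - [[0,0,-1],[0,0,0],0]
    - [[0,0,-1],[0,0,1],0]
    - [[0,0,-1],[0,0,0.3],0]
    - [[0,0,0],[0,0,0],0]
    - [[0,0,0],[0,0,0],0]

```text
time_s: 34.43
tcp_pos: [462.7, 316.2, 147.4]
orientation: [2.116, 2.321, 0.005]
ft_force: [-0.2, -0.3, -1.7]
finger_gap: 24.9
grip_force: 49.7
```

```bash
python3 - <<'E'
from h import *
plan(bay(-27.5),145,np.pi/2+A)
E
```

```text
t 34.43 yaw 1.663 tilt 0.003 q7 -0.84 gap 24.9 tcp [462.7 316.2 147.4] F [-0.2 -0.3 -1.7] grip 49.664302468299866
turn units 0.01 | shift units after turn [-18.7  -0.2   0.1] | before turn [-18.7  -0.2   0.1]
```

Call:
drive_tool:
  targets:
    - [[-0.98,0,0],[0,0,0],0]
    - [[-0.98,0,0],[0,0,0],0]
    - [[-0.98,0,0],[0,0,0],0]
    - [[-0.98,0,0],[0,0,0],0]
    - [[-0.98,0,0],[0,0,0],0]
    - [[-0.98,0,0],[0,0,0],0]
    - [[-0.98,0,0],[0,0,0],0]
    - [[-0.98,0,0],[0,0,0],0]
    - [[-0.98,0,0],[0,0,0],0]
    - [[-0.98,0,0],[0,0,0],0]
    - [[-0.98,0,0],[0,0,0],0]
    - [[-0.98,0,0],[0,0,0],0]
    - [[-0.98,0,0],[0,0,0],0]
    - [[-0.98,0,0],[0,0,0],0]
    - [[-0.98,0,0],[0,0,0],0]
    - [[-0.98,0,0],[0,0,0],0]
    - [[-0.98,0,0],[0,0,0],0]
    - [[-0.98,0,0],[0,0,0],0]
    - [[-0.98,0,0],[0,0,0],0]
    - [[0,0,0],[0,0,0],0]

```text
time_s: 36.1
tcp_pos: [504.3, -152.4, 144.5]
orientation: [-2.121, -2.317, 0.003]
ft_force: [-1.1, -0.5, -1.8]
finger_gap: 25.1
grip_force: 49.7
```

```bash
python3 - <<'E'
from h import *
plan(bay(-27.5),38,np.pi/2+A)
E
```

```text
t 36.10 yaw 1.659 tilt 0.002 q7 0.13 gap 25.1 tcp [ 504.3 -152.4  144.5] F [-1.1 -0.5 -1.8] grip 49.66563105583191
turn units -0.05 | shift units after turn [ 0.1 -0.1  4.3] | before turn [ 0.1 -0.1  4.3]
```

Call:
drive_tool:
  targets:
    - [[0.1,-0.12,0.9],[0,0,0],0]
    - [[0,0,1],[0,0,0],0]
    - [[0,0,1],[0,0,0],0]
    - [[0,0,0.7],[0,0,0],0]
    - [[0,0,0.3],[0,0,0],0]
    - [[0,0,0.2],[0,0,0],0]
    - [[0,0,0.1],[0,0,0],0]
    - [[0,0,0.1],[0,0,0],0]
    - [[0,0,0],[0,0,0],0]
    - [[0,0,0],[0,0,0],0.5]
    - [[0,0,0],[0,0,0],0.5]
    - [[0,0,0],[0,0,0],0.5]
    - [[0,0,0],[0,0,0],0.5]
    - [[0,0,-1],[0,0,0],0.5]
    - [[0,0,-1],[0,0,0],0.5]
    - [[0,0,-1],[0,0,0],0.5]
    - [[0,0,-1],[0,0,0],1]
    - [[1,0,0],[0,0,0],1]
    - [[1,0,0],[0,0,0],1]
    - [[1,0,0],[0,0,0],1]

```text
time_s: 37.77
tcp_pos: [494.9, -70.4, 138.5]
orientation: [2.117, 2.319, 0.001]
ft_force: [0.5, 0.3, 0.9]
finger_gap: 85.1
grip_force: 0.0
```

Call:
drive_tool:
  targets:
    - [[1,0,0],[0,0,0],1]
    - [[1,0,0],[0,0,0],1]
    - [[1,0,0],[0,0,0],1]
    - [[1,0,0],[0,0,0],1]
    - [[1,0,0],[0,0,0],1]
    - [[0,0,0],[0,0,0],1]

```text
time_s: 38.27
tcp_pos: [483.0, 58.3, 138.2]
orientation: [-2.11, -2.326, -0.003]
ft_force: [-0.7, 0.7, 1.0]
finger_gap: 85.3
grip_force: 0.0
```

```bash
python3 - <<'E'
from h import *
for n in("top","scene"):
    f=env.grab_frame(n);W=pts(f);q=W.reshape(-1,3);inbay(W,[-81,-27,27,81])
    for r in rooks(f,W): print("rook",round(r[0],2),r[1],r[2],r[3],"ang %.3f"%r[4],r[5],"tray",(r[1]-T)@rx,(r[1]-T)@ry)
    m=(q[:,2]>52)&(q[:,2]<68)&(abs(q[:,0]-515)<40)&(abs(q[:,1]+11)<40)
    if m.sum(): print("post",q[m].mean(0),m.sum())
    if n=="top": save(f,"t3.png",(360,100,560,300),3)
plan([515.7,-11.5],44,np.pi/2+A)
E
```

```text
bay -81 tray-xy [  3.1 -79.2] len 105.591545 w 35.757675 a 0.01 z95 43.9
bay -27 tray-xy [ -4.8 -25.1] len 112.23279 w 35.95271 a 0.01 z95 43.8
bay 27 tray-xy [-2.3 27.9] len 113.493355 w 35.982906 a 0.00 z95 43.7
bay 81 tray-xy [ 1.6 81.7] len 125.25077 w 36.565235 a 0.00 z95 43.8
rook 0.76 [ 501.4 -145.1] 111.224525 35.82211 ang -1.448 43.76201649719451 tray -4.4190427711952305 -26.22773946531682
rook 0.63 [ 608.8 -134.5] 111.91732 36.362133 ang -1.480 43.76703812046355 tray -5.10043599738841 81.7476054869641
rook 0.6 [ 450.3 -158.1] 102.79173 32.358128 ang -1.486 43.883755799128984 tray 3.8742934764897785 -78.25536098689206
rook 0.58 [ 555.5 -142.2] 113.49333 35.982895 ang -1.474 43.75397339946871 tray -2.340063418361988 27.901486080461005
bay -81 tray-xy [ -2.1 -82.1] len 131.55995 w 43.508724 a 0.01 z95 44.9
bay -27 tray-xy [ -6.2 -23.4] len 122.8922 w 44.34038 a 0.04 z95 44.8
bay 27 tray-xy [-1.4 26. ] len 133.03001 w 42.1195 a -0.03 z95 44.6
bay 81 tray-xy [-1.3 78.3] len 133.92065 w 46.01253 a -0.04 z95 44.8
rook 0.81 [ 449.1 -154.8] 126.32594 37.6427 ang -1.468 44.9499541323659 tray 0.46040547420428996 -79.17872434215701
rook 0.76 [ 555.3 -140.2] 124.43996 37.599876 ang -1.470 44.749073646362646 tray -4.360244871076162 27.91698021250653
rook 0.66 [ 610.4 -136.3] 112.76479 36.84418 ang -1.442 44.74392292582304 tray -3.1523662353190174 83.1801015483949
post [518.1 -11.7  61.5] 84
t 38.47 yaw 1.662 tilt 0.000 q7 -0.31 gap 85.3 tcp [483.4  52.8 137.9] F [ 0.2 -0.   0.5] grip 0.0
turn units -0.00 | shift units after turn [-2.7  1.1  3.8] | before turn [-2.7  1.1  3.8]
```

View pics/t3.png

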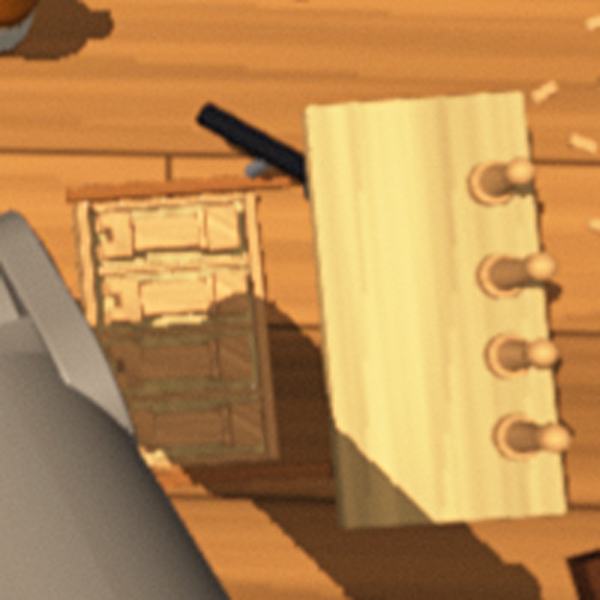

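All four rooks lie in their own bays, at crop px (165,225), (165,290), (180,360) and (180,430). The knob is still open. I regrip the post.

Call:
drive_tool:
  targets:
    - [[-0.9,0.4,0],[0,0,0],1]
    - [[-0.9,0.4,0],[0,0,0],1]
    - [[-0.8,0.3,0],[0,0,0],1]
    - [[0,0,0],[0,0,0],1]
    - [[0,0,1],[0,0,0],1]
    - [[0,0,1],[0,0,0],1]
    - [[0,0,1],[0,0,0],1]
    - [[0,0,0.6],[0,0,0],1]
    - [[0,0,0.1],[0,0,0],1]
    - [[0,0,0],[0,0,0],0]
    - [[0,0,0],[0,0,0],0]
    - [[0,0,0],[0,0,0],0]
    - [[0,0,0],[0,0,0],0]
    - [[0,0,0],[0,0,0],0]
    - [[0,0,0],[0,0,0],0]
    - [[0,0,0],[0,0,0],0]
  newtons: 40

```text
time_s: 39.8
tcp_pos: [517.1, -8.7, 46.3]
orientation: [2.116, 2.321, 0.001]
ft_force: [-3.7, -0.5, 11.0]
finger_gap: 25.1
grip_force: 38.6
```

```bash
python3 - <<'E'
from h import *
plan(rk(-135,0),44,np.pi/2+A)
print("vs start grasp");plan([528.9,-164.7],45.4,1.661)
E
```

```text
t 39.80 yaw 1.663 tilt 0.001 q7 -0.25 gap 25.1 tcp [517.1  -8.7  46.3] F [-3.7 -0.5 11. ] grip 38.5835337638855
turn units 0.00 | shift units after turn [-6.2 -0.1  0.1] | before turn [-6.2 -0.1  0.1]
vs start grasp
t 39.80 yaw 1.663 tilt 0.001 q7 -0.25 gap 25.1 tcp [517.1  -8.7  46.3] F [-3.7 -0.5 11. ] grip 38.5835337638855
turn units 0.02 | shift units after turn [-6.3 -0.1  0. ] | before turn [-6.3 -0.1  0. ]
```

Call:
drive_tool:
  targets:
    - [[-0.2,0,0],[0,0,0],0]
    - [[-0.4,-0.01,0],[0,0,0],0]
    - [[-0.4,-0.01,0],[0,0,0],0]
    - [[-0.4,-0.01,0],[0,0,0],0]
    - [[-0.4,-0.01,0],[0,0,0],0]
    - [[-0.4,-0.01,0],[0,0,0],0]
    - [[-0.4,-0.01,0],[0,0,0],0]
    - [[-0.4,-0.01,0],[0,0,0],0]
    - [[-0.4,-0.01,0],[0,0,0],0]
    - [[-0.4,-0.01,0],[0,0,0],0]
    - [[-0.4,0,0],[0,0,0],0]
    - [[-0.4,0,0],[0,0,0],0]
    - [[-0.4,0,0],[0,0,0],0]
    - [[-0.4,0,0],[0,0,0],0]
    - [[-0.4,0,0],[0,0,0],0]
    - [[-0.2,0,0],[0,0,0],0]
    - [[0,0,0],[0,0,0],0]
    - [[0,0,0],[0,0,0],0]

```text
time_s: 41.3
tcp_pos: [529.2, -158.4, 46.3]
orientation: [2.116, 2.32, 0.002]
ft_force: [1.1, 0.3, 5.8]
finger_gap: 24.9
grip_force: 38.9
```

```bash
python3 - <<'E'
from h import *
plan([528.9,-164.7],45.4,1.661)
E
```

```text
t 41.30 yaw 1.663 tilt 0.002 q7 0.04 gap 24.9 tcp [ 529.2 -158.4   46.3] F [1.1 0.3 5.8] grip 38.859187960624695
turn units 0.02 | shift units after turn [-0.2 -0.   0. ] | before turn [-0.2 -0.   0. ]
```

Call:
drive_tool:
  targets:
    - [[-0.04,0,0],[0,0,0],0]
    - [[-0.04,0,0],[0,0,0],0]
    - [[-0.04,0,0],[0,0,0],0]
    - [[-0.04,0,0],[0,0,0],0]
    - [[0,0,0],[0,0,0],0]

```text
time_s: 41.72
tcp_pos: [529.5, -160.5, 46.3]
orientation: [2.115, 2.323, 0.003]
ft_force: [-0.6, 10.5, 9.7]
finger_gap: 24.9
grip_force: 39.3
```

Call:
drive_tool:
  targets:
    - [[-0.04,0,0],[0,0,0],0]
    - [[-0.04,0,0],[0,0,0],0]
    - [[0,0,0],[0,0,0],0]

```text
time_s: 41.97
tcp_pos: [529.7, -162.5, 46.3]
orientation: [2.115, 2.323, 0.003]
ft_force: [0.3, 8.9, 8.8]
finger_gap: 25.1
grip_force: 39.3
```

```bash
python3 - <<'E'
from h import *
plan([528.9,-164.7],45.4,1.661)
f=env.grab_frame("wrist");W=pts(f);q=W.reshape(-1,3);r=q[:,:2]-O;x=r@rx;y=r@ry
m=(q[:,2]>25)&(q[:,2]<34)&(x<-60)&(x>-95)&(abs(y)<100)
print("front wall rack x",np.percentile(x[m],[2,20,50,80,98]),m.sum())
E
```

```text
t 41.97 yaw 1.665 tilt 0.002 q7 0.05 gap 25.1 tcp [ 529.7 -162.5   46.3] F [0.3 8.9 8.8] grip 39.296103715896606
turn units 0.05 | shift units after turn [-0.1 -0.   0. ] | before turn [-0.1 -0.   0. ]
front wall rack x [-73.3 -72.1 -69.2 -67.  -65.3] 302
```

Call:
drive_tool:
  targets:
    - [[-0.04,0,0],[0,0,0],0]
    - [[-0.04,0,0],[0,0,0],0]
    - [[0,0,0],[0,0,0],0]

```text
time_s: 42.27
tcp_pos: [529.9, -164.5, 46.3]
orientation: [2.115, 2.323, 0.003]
ft_force: [-1.0, 10.0, 9.8]
finger_gap: 24.9
grip_force: 39.3
```

Call:
drive_tool:
  targets:
    - [[-0.04,0,0],[0,0,0],0]
    - [[-0.04,0,0],[0,0,0],0]
    - [[0,0,0],[0,0,0],0]

```text
time_s: 42.52
tcp_pos: [529.9, -164.6, 46.3]
orientation: [-2.112, -2.324, -0.004]
ft_force: [-3.8, 20.2, 13.7]
finger_gap: 25.1
grip_force: 39.9
```

The tray has met the stop (force up to 20 N, no further motion). I release and look.

Call:
drive_tool:
  targets:
    - [[0.04,0,0],[0,0,0],0]
    - [[0,0,0],[0,0,0],1]
    - [[0,0,0],[0,0,0],1]
    - [[0,0,0],[0,0,0],1]
    - [[0,0,0],[0,0,0],1]
    - [[0,0,0],[0,0,0],1]
    - [[0,0,-1],[0,0,0],1]
    - [[0,0,-1],[0,0,0],1]
    - [[0,0,-1],[0,0,0],1]
    - [[0,0,-1],[0,0,0],1]
    - [[0,0,-0.6],[0,0,0],1]
    - [[0,0,0],[0,0,0],0.6]

```text
time_s: 43.52
tcp_pos: [530.6, -167.6, 163.7]
orientation: [2.114, 2.318, 0.003]
ft_force: [0.5, -0.4, -0.1]
finger_gap: 75.4
grip_force: 0.0
```

```bash
python3 - <<'E'
from h import *
for n in ("top","wrist"):
    f=env.grab_frame(n);W=pts(f);q=W.reshape(-1,3);r=q[:,:2]-O;x=r@rx;y=r@ry
    m=(q[:,2]>56)&(q[:,2]<68)&(abs(x+135)<30)&(abs(y)<30)
    if m.sum(): print(n,"post",q[m].mean(0),m.sum())
    m=(q[:,2]>86)&(q[:,2]<102)&(q[:,0]>640)&(q[:,0]<740)&(q[:,1]<-120)&(q[:,1]>-225)&(f["pixels"].reshape(-1,3).max(1)<90)
    if m.sum()>20: print("bar",rect(q[m]),m.sum())
a=rk(-40,102);g=a+95*(np.cos(.6)*-rx+np.sin(.6)*ry);print(g)
plan(g,89,np.pi/2+A-.6)
E
```

```text
top post [ 530. -166.   62.] 92
bar (array([ 671.8, -187.2]), np.float32(92.99592), np.float32(16.98588), np.float32(1.083519)) 288
wrist post [ 529.3 -167.4   61.6] 1112
bar (array([ 672.6, -186.9]), np.float32(87.09153), np.float32(18.50956), np.float32(1.0753951)) 4154
[ 685.5 -166.8]
t 43.62 yaw 1.663 tilt 0.001 q7 0.14 gap 62.0 tcp [ 529.2 -167.4  160.7] F [ 0.2  0.3 -0.7] grip 0.0
turn units 7.50 | shift units after turn [3.1 5.5 2.9] | before turn [-0.6  6.2  2.9]
```

Call:
drive_tool:
  targets:
    - [[0,0,0],[0,0,1],0.7]
    - [[0,0,0],[0,0,1],0.7]
    - [[0,0,0],[0,0,1],0.7]
    - [[0,0,0],[0,0,1],0.7]
    - [[0,0,0],[0,0,1],0.7]
    - [[0,0,0],[0,0,1],0.7]
    - [[0,0,0],[0,0,1],0.7]
    - [[0,0,0],[0,0,0.4],0.7]
    - [[0.5,0.9,0],[0,0,0],0.7]
    - [[0.5,0.9,0],[0,0,0],0.7]
    - [[0.5,0.9,0],[0,0,0],0.7]
    - [[0.5,0.9,0],[0,0,0],0.7]
    - [[0.5,0.9,0],[0,0,0],0.7]
    - [[0.5,0.9,0],[0,0,0],0.7]
    - [[0,0,0],[0,0,0],0.7]
    - [[0,0,0],[0,0,0],0.7]

```text
time_s: 44.95
tcp_pos: [683.7, -165.4, 158.0]
orientation: [-2.699, -1.603, 0.003]
ft_force: [-1.7, -0.7, -0.1]
finger_gap: 60.1
grip_force: 0.0
```

```bash
python3 - <<'E'
from h import *
plan([684.5,-167.5],89,1.07)
E
```

```text
t 44.95 yaw 1.072 tilt 0.003 q7 -0.46 gap 60.1 tcp [ 683.7 -165.4  158. ] F [-1.7 -0.7 -0.1] grip 0.0
turn units 0.02 | shift units after turn [-0.1  0.1  2.8] | before turn [-0.1  0.1  2.8]
```

Call:
drive_tool:
  targets:
    - [[-0.06,0.06,0.9],[0,0,0],0.7]
    - [[0,0,1],[0,0,0],0.7]
    - [[0,0,0.7],[0,0,0],0.7]
    - [[0,0,0.1],[0,0,0],0.7]
    - [[0,0,0],[0,0,0],0.7]
    - [[0,0,0],[0,0,0],0]
    - [[0,0,0],[0,0,0],0]
    - [[0,0,0],[0,0,0],0]
    - [[0,0,0],[0,0,0],0]
    - [[0,0,0],[0,0,0],0]
    - [[0,0,0],[0,0,0],0]
  newtons: 30

```text
time_s: 45.87
tcp_pos: [685.0, -168.2, 94.2]
orientation: [2.7, 1.603, 0.002]
ft_force: [0.8, -0.6, 6.9]
finger_gap: 17.6
grip_force: 33.6
```

Call:
drive_tool:
  targets:
    - [[-0.01,-0.3,0],[0,0,-1],0]
    - [[-0.01,-0.3,0],[0,0,-1],0]
    - [[-0.01,-0.3,0],[0,0,-1],0]
    - [[-0.01,-0.3,0],[0,0,-1],0]
    - [[-0.01,-0.3,0],[0,0,-1],0]
    - [[-0.01,-0.3,0],[0,0,-1],0]
    - [[-0.01,-0.3,0],[0,0,-1],0]
    - [[-0.01,-0.3,0],[0,0,-1],0]
    - [[-0.01,-0.3,0],[0,0,-1],0]
    - [[-0.01,-0.3,0],[0,0,-1],0]
    - [[-0.01,-0.3,0],[0,0,-1],0]
    - [[-0.01,-0.3,0],[0,0,-1],0]
    - [[-0.01,-0.3,0],[0,0,-1],0]
    - [[0,0,0],[0,0,0],0]
    - [[0,0,0],[0,0,0],0]

```text
time_s: 47.12
tcp_pos: [591.6, -170.5, 94.1]
orientation: [1.548, 2.731, 0.0]
ft_force: [0.3, -4.1, 9.2]
finger_gap: 18.0
grip_force: 33.8
```

```bash
python3 - <<'E'
from h import *
a=rk(-40,102)
plan([590.1,-169.6],88,2.113)
p=np.array(env.sense()["tcp_pos"])[:2]-a;print("lean",np.arctan2(p@ry,-p@rx),np.hypot(*p))
E
```

```text
t 47.12 yaw 2.110 tilt 0.003 q7 0.44 gap 18.0 tcp [ 591.6 -170.5   94.1] F [ 0.3 -4.1  9.2] grip 33.77156317234039
turn units -0.04 | shift units after turn [ 0.1 -0.   0.2] | before turn [ 0.1 -0.   0.2]
lean -0.44928454748061036 92.5518710433844
```

Call:
drive_tool:
  targets:
    - [[0,0,0],[0,0,0],0.5]
    - [[0,0,0],[0,0,0],0.5]
    - [[0,0,0],[0,0,0],0.5]
    - [[0,0,0],[0,0,0],0.5]
    - [[0,0,-1],[0,0,0],0.5]
    - [[0,0,-1],[0,0,0],0.5]
    - [[0,0,-1],[0,0,0],0.5]
    - [[0,0,-1],[0,0,0],0.5]
    - [[0.6,0,-1],[0,0,0],1]
    - [[0.8,0,0],[0,0,0],1]
    - [[0.8,0,0],[0,0,0],1]
    - [[0.8,0,0],[0,0,0],1]
    - [[0,0,0],[0,0,0],1]
    - [[0,0,0],[0,0,0],1]
    - [[0,0,0],[0,0,0],1]

```text
time_s: 48.37
tcp_pos: [552.5, -105.3, 217.9]
orientation: [1.548, 2.733, -0.0]
ft_force: [0.4, 0.2, -0.4]
finger_gap: 85.8
grip_force: 0.0
```

```bash
python3 - <<'E'
from h import *
for n in ("scene","wrist"):
    f=env.grab_frame(n);W=pts(f);q=W.reshape(-1,3);r=q[:,:2]-O;x=r@rx;y=r@ry
    m=(q[:,2]>56)&(q[:,2]<68)&(abs(x+135)<30)&(abs(y)<30)
    if m.sum(): print(n,"post",q[m].mean(0),m.sum())
    m=(q[:,2]>90)&(q[:,2]<101)&(q[:,0]>550)&(q[:,0]<660)&(q[:,1]<-120)&(q[:,1]>-225)&(f["pixels"].reshape(-1,3).max(1)<90)
    if m.sum()>20: print("bar",rect(q[m]),m.sum())
    for t in("oil","wax","gouge"):
        for d in env.outline_of(f,t)[:1]: print(t,d["conf"],np.nanmedian(W[d["region"]],0))
    save(f,n+"9.png")
E
```

```text
scene post [ 530.6 -167.4   62.1] 74
bar (array([ 602.8, -189.2]), np.float32(89.89361), np.float32(19.762033), np.float32(-1.050749)) 221
oil 0.64 [792.8  25.4 105.1]
wax 0.58 [762.3 136.9  68.9]
wrist post [ 529.1 -167.    61.5] 692
bar (array([ 601.8, -189.6]), np.float32(90.87177), np.float32(17.674736), np.float32(-1.0224746)) 2031
oil 0.68 [761.7   0.2  63.4]
wax 0.73 [729.7 100.8  26.5]
```

View pics/wrist9.png

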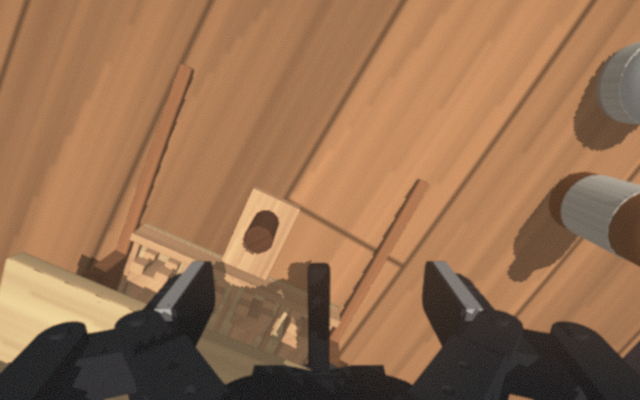

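The wrist view shows the bar back in its locked pose (px 318,315). The tray is home with the post at (262,230), rook heads show in the bays, and nothing touches the gripper. I hand it in.

```bash
python3 -c "
from bench import env
print(env.finish_job())"
```

```text
the job is handed in; nothing more can be done
None
```

The job is handed in (no verdict came back): all four pale rooks lie flat in their own bays, the tray is fully home, the knob is at its locked stop, and the arm never went near the bottle, jar or gouge.

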